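# Slide the pineapple cakes off the tray into the storage container

### The arm

A 6-joint arm with a two-finger parallel gripper is mounted at the origin on the work surface. World frame = base frame: x ahead of the robot, y to its left, z up, the work surface at z = 0. Lengths are in mm, angles in degrees, forces in N, time in s.
With the tool pointing down it reaches from about 350 to 850 mm from the base axis. Payload 8.1 kg.
Tool frame: the origin (TCP) lies on the centre line of the jaws, within the pads' length; the fingertips stand 19 mm ahead of it and the grasp point (between the pads) is the TCP; y points along the fingers, z is the direction in which the jaws open and shut, and the axes are right-handed (so a half turn about y gives the same grasp; the last joint's range is limited). The gripper opens to 85 mm and grips with 20 to 120 N. Pads are 22 mm wide; open, the fingers measure 114 mm over their backs; the gripper's body (76 mm by 85 mm) begins 54 mm behind the grasp point. The pads swing forward as they close: fully open they stand 13 mm farther back than shut.
Start: joints at [-79.435, 7.471, 85.268, -0, 87.261, -4.893], TCP at [159.943, -578.294, 250.292] pointing down, gripper open.
Joint ranges: [-169.43, 169.43], [-51.17, 129.36], [1.28, 143.12], [-76.62, 256.62], [0, 156.53], [-152.29, 152.29]. Speed limits (degrees/s): [136.94, 136.94, 159.86, 180, 180, 180].

### API

Orientations are given as [roll, pitch, yaw] about the fixed x, y, z axes, in that order (R = Rz(yaw) Ry(pitch) Rx(roll)).
In Python, from bench import * gives the robot as it stands.
- The arm moves only by the shell command python3 -m crank 'ROWS' [FORCE]. ROWS is JSON, a list of rows, each a list of 7 numbers: the shift along the tool's x, y, z in mm, then the turn, a rotation vector about the tool's x, y, z in rad, then the closure, from 0 (fully open) to 1 (shut). A call has 1 to 12 rows; each row is the pose to reach, as a shift and turn from the pose commanded when the call began, along the tool's axes at that moment; what a row does not reach only later rows make up. A row lasts 1/8 s, in which the tool goes at most 62.5 mm and 10.7 degrees, less where a joint would pass 70% of its speed; a pose out of reach is approached as far as the arm can. A call with a gripper value outside its range is refused whole. The fingers move at their own pace and stop on an object; FORCE is the grip in N (left out, the last holds). Time passes only in rows, so rows that repeat a pose let the fingers close. It gives the time, the measured TCP pose, the force and the opening at its end, in the units of the state.
- sense(): the state, without advancing time (a new reading comes with each control period).
- snapshot(name): name is "side" or "top" or "wrist"; returns (picture, depth): 384x512x3 uint8, red, green, blue; 384x512 float32, mm along the optical axis (not along the pixel's ray), 0 where there is no reading.
- camera_model(name): a dict with "K" (3x3 intrinsics, pixels), "R" (3x3) and "t" (3): a world point X has camera coordinates R X + t; the wrist camera has in their place "hand_eye" (4x4, takes a point from camera to tool coordinates, whose origin is the TCP and whose axes are the tool frame's). Camera axes: x right, y down, z forward; pixel columns grow to the right and rows downward; lengths in mm; the calibration is good to about 2 mm. The wrist camera is an equidistant fisheye: a pixel r from the principal point sees the ray r / f radians off the axis. A picture is of the moment at which its call begins: read the wrist's pose just before it. camera_model takes no time and is no camera call.
- hand_in(): hands the job in, once; it reports no verdict.
The state is a dict: "time": time; "joint_pos": joint angles; "qd": joint speeds; "joint_efforts": joint torques, N m; "tool_pos": TCP position; "tcp_rot": TCP orientation; "ft_force": force on the tool from outside, world axes, zero at the start; "wrist_torque": the same for the moment, N m; "finger_gap": finger opening in mm.
Only numpy, scipy, OpenCV 4.12 (cv2) and the standard library are available. Lean on these libraries where they do the work, as an engineer would, in place of code of your own. Each camera call takes 0.05 s, during which the arm holds its last target.

### The job

Pull the narrow aluminium tray out from under the riser shelf by its open front end until its upright black grip stands well clear of the shelf, leaving the cakes on it, and let go. Then take it by the black grip, tip it over the open square container so that all three cakes slide in, and set the empty tray back down flat on the work surface. Do not touch the cakes with the gripper, leave the container standing where it is, and leave the dish, bowl and lid alone.

Things in the scene. Friction and masses are not known exactly. Their poses are not given: they have to be found in the camera images.
- tray: narrow aluminium tray, 210 mm long (x) x 62 mm wide (y), floor 3 mm thick, side and back walls 3 mm thick and 25 mm high overall; the end at its own -x is open, without a wall (the mouth). Behind the back wall stands an upright black grip. 220 g without cakes. Origin: centre of the underside, z up
- tray_grip (a point): grasp point in the tray's upright black grip, a block 16 mm thick (tray x) x 50 mm wide (tray y), rising from 4 to 75 mm above the tray's underside; this point is on its mid plane, 58 mm above the underside, 113 mm from the tray's origin towards its +x. At the start it is under the riser's board
- tray_mouth (a point): middle of the open edge of the tray floor (top of the floor), 105 mm from the tray's origin towards its -x
- cake0_mid (a point): golden brown pineapple cake, a brick 60 x 44 x 24 mm, 50 g, loose on the tray in a single row; this point is its middle
- cake1_mid (a point): golden brown pineapple cake, a brick 60 x 44 x 24 mm, 50 g, loose on the tray in a single row; this point is its middle
- cake2_mid (a point): golden brown pineapple cake, a brick 60 x 44 x 24 mm, 50 g, loose on the tray in a single row; this point is its middle
- container: open square milky pale blue container, 150 x 150 mm, 90 mm high, walls and floor 5 mm, 300 g, loose; origin: centre of the underside, z up
- riser: fixed low white shelf, 200 mm deep (x) x 320 mm wide (y), board underside 88 mm and top 102 mm above the work surface, open in front, end panels at y = -153 and +153 mm. It runs from its front edge at its own x = 0 back to x = +200 mm. Two blue-lidded containers 60 mm high stand on it, from x = +80 mm back. Origin: on the work surface below the middle of the front edge
- dish: bystander: celadon green ceramic dish, 140 mm across, 35 mm high; origin: centre of its underside
- rice_bowl: bystander: stainless steel rice bowl, 116 mm across, 55 mm high; origin: centre of its underside
- lid: bystander: the container's blue lid, 156 x 156 x 12 mm (178 mm over the latches), lying flat; origin: centre of its underside

How it is judged:
By the outcome, as a careful person would: the job done as asked, in the order asked, and still so for the second after the job is handed in, with the robot touching nothing.
It also fails if it takes over 66 s, if anything falls off the work surface, if the arm or the gripper's body presses on something with over 40 N, if the wrist force passes 120 N, or if a joint passes its speed limit or range.

## Working session

There is one attempt and no reset: what is moved stays moved. The work goes in short steps, Python scripts to look and compute and a shell command to move; the robot and the scene stay as the last step left them, time stands still between calls to the robot, and variables do not carry over. Pictures are saved under pics/ and viewed, and the job is handed in when it is done.

```bash
ls -la; mkdir -p pics
cat > h.py <<'E'
from bench import *
import numpy as np, cv2
from scipy.spatial.transform import Rotation as R
E
python3 - <<'E'
from h import *
s=sense(); print(s)
for n in ("side","top","wrist"):
    m=camera_model(n); print(n,{k:np.round(np.array(v),3).tolist() for k,v in m.items()})
for n in ("side","top"):
    p,d=snapshot(n); cv2.imwrite(f"pics/{n}0.png",p[:,:,::-1]); np.save(f"{n}0_d.npy",d); np.save(f"{n}0_p.npy",p)
print(sense()['time'])
E
```

```text
total 12
drwxr-xr-x  3 agent agent 4096 Dec  5 17:46 .
drwxr-xr-x 23 root  root  4096 Dec  5 17:46 ..
drwxr-xr-x  2 agent agent 4096 Dec  5 17:46 pics
{'time': 0.0, 'joint_pos': array([-7.94371426e+01,  7.51549732e+00,  8.53281975e+01,  2.57693776e-03,
        8.72597198e+01, -4.89320375e+00]), 'qd': array([-0.09837245, -0.11110645, -0.02333168,  0.17172643,  0.03011017,
        0.2058865 ]), 'joint_efforts': array([ 2.92750432e-03, -5.69394028e+01, -5.00546014e+01,  1.18887447e-04,
        1.45796745e-02, -3.49170523e-05]), 'tool_pos': array([ 159.84383916, -577.80413726,  249.25068809]), 'tcp_rot': array([-9.01028182e+01,  1.13855155e-02, -1.64544075e+02]), 'ft_force': array([-0.10335814, -0.11160374, -0.32247309]), 'wrist_torque': array([-0.00318483,  0.00695454,  0.01033597]), 'finger_gap': 85.55718051809995}
side {'K': [[438.477, 0.0, 254.033], [0.0, 438.477, 195.18], [0.0, 0.0, 1.0]], 'R': [[-0.745, -0.667, 0.012], [-0.533, 0.584, -0.613], [0.402, -0.462, -0.79]], 't': [477.543, 368.412, 1079.73]}
top {'K': [[472.237, 0.0, 254.671], [0.0, 472.237, 193.517], [0.0, 0.0, 1.0]], 'R': [[-0.014, -1.0, 0.002], [-0.997, 0.014, -0.071], [0.071, -0.003, -0.997]], 't': [-11.064, 615.35, 1404.305]}
wrist {'K': [[297.319, 0.0, 254.632], [0.0, 297.319, 187.922], [0.0, 0.0, 1.0]], 'hand_eye': [[0.001, 0.957, 0.29, -72.362], [0.002, -0.29, 0.957, -123.538], [1.0, -0.0, -0.002, 0.294], [0.0, 0.0, 0.0, 1.0]]}
0.1
```

View pics/side0.png

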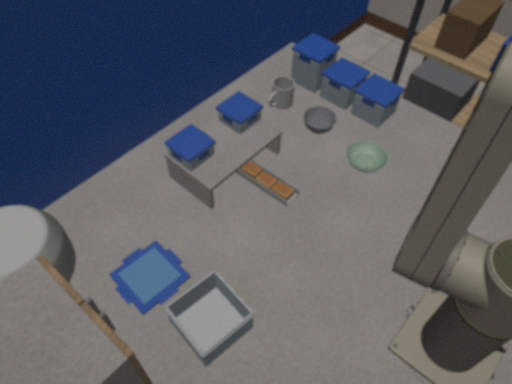

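View pics/top0.png

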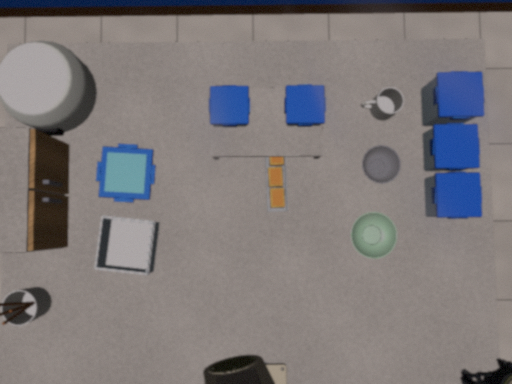

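The side view shows the riser near (225,165), with the tray's cakes sticking out at (250,170) to (285,190). The container is at (210,315), the lid at (150,275), the dish at (366,157) and the bowl at (320,120). In the top view the cakes are at (277,160) to (277,205) and the container at (127,244). I'll enlarge and measure these.

```bash
cat >> h.py <<'E'
def ray(n,u,v):
    m=camera_model(n);K=np.array(m['K']);Rr=np.array(m['R']);t=np.array(m['t'])
    o=-Rr.T@t; d=Rr.T@np.array([(u-K[0,2])/K[0,0],(v-K[1,2])/K[1,1],1.0]); return o,d
def onz(n,u,v,z):
    o,d=ray(n,u,v); return o+d*(z-o[2])/d[2]
def dep(n,D):
    m=camera_model(n);K=np.array(m['K']);Rr=np.array(m['R']);t=np.array(m['t'])
    v,u=np.mgrid[0:D.shape[0],0:D.shape[1]]
    P=np.stack([(u-K[0,2])/K[0,0]*D,(v-K[1,2])/K[1,1]*D,D],-1)
    return (P-t)@Rr
E
python3 - <<'E'
from h import *
p=np.load('top0_p.npy');D=np.load('top0_d.npy')
X=dep('top',D)
hsv=cv2.cvtColor(p,cv2.COLOR_RGB2HSV)
m=((hsv[:,:,0]>8)&(hsv[:,:,0]<22)&(hsv[:,:,1]>120)).astype(np.uint8)
n,l,st,c=cv2.connectedComponentsWithStats(m)
for i in range(1,n):
    if st[i,4]>30:
        q=X[l==i]; ys,xs=np.nonzero(l==i)
        print('orange',st[i].tolist(),c[i].round(1),np.median(q,0).round(1), cv2.minAreaRect(np.stack([xs,ys],1).astype(np.float32)))
# floor check
for uv in [(200,300),(330,300),(277,250),(127,243),(230,105),(305,105),(374,235),(381,164),(126,173)]:
    print(uv,X[uv[1],uv[0]].round(1),D[uv[1],uv[0]])
im=cv2.resize(p[130:230,190:340],None,fx=5,fy=5,interpolation=cv2.INTER_CUBIC); cv2.imwrite('pics/top0z.png',im[:,:,::-1])
s=np.load('side0_p.npy'); im=cv2.resize(s[120:220,150:310],None,fx=5,fy=5,interpolation=cv2.INTER_CUBIC); cv2.imwrite('pics/side0z.png',im[:,:,::-1])
E
```

```text
orange [423, 3, 89, 8, 480] [468.2   6.8] [ 1529.2 -1029.3  -698.3] ((467.05426025390625, 6.876334190368652), (6.923295974731445, 88.02206420898438), 88.91908264160156)
orange [292, 5, 45, 8, 199] [313.5   8.6] [1529.7 -308.6 -699.5] ((314.0, 8.5), (7.0, 44.0), 90.0)
orange [0, 6, 284, 10, 1544] [139.4  10.5] [1530.7  503.2 -698.1] ((141.4762420654297, 10.387907028198242), (6.763617992401123, 283.038330078125), 89.35625457763672)
orange [33, 131, 34, 63, 1126] [ 49.5 161.3] [704.9 548.3 146.6] ((49.5, 162.0), (62.0, 33.0), 90.0)
orange [270, 157, 14, 8, 103] [276.1 160.4] [714.8 -85.4  28. ] ((276.5, 160.5), (13.0, 7.0), 0.0)
orange [269, 167, 13, 19, 232] [275.2 176.2] [666.5 -81.7  27.8] ((275.0, 176.0), (18.0, 12.0), 90.0)
orange [271, 188, 13, 19, 237] [277.  197.2] [603.1 -86.6  28. ] ((277.0, 197.0), (18.0, 12.0), 90.0)
orange [32, 192, 35, 57, 1154] [ 48.8 222.1] [535.  548.4 144. ] ((49.0, 220.0), (56.0, 34.0), 90.0)
(200, 300) [297.7 149.2   5.4] 1419.5142
(330, 300) [ 291.6 -242.3    1.5] 1424.0718
(277, 250) [443.7 -85.    1.6] 1434.3475
(127, 243) [471.5 367.8  11.2] 1425.4485
(230, 105) [850.5  45.4 163.7] 1301.0938
(305, 105) [ 846.9 -160.9  166.8] 1298.3152
(374, 235) [ 485.  -380.5    4.4] 1435.2374
(381, 164) [ 702.1 -409.2    3.2] 1451.9443
(126, 173) [683.9 371.8  12. ] 1439.651
```

View pics/top0z.png

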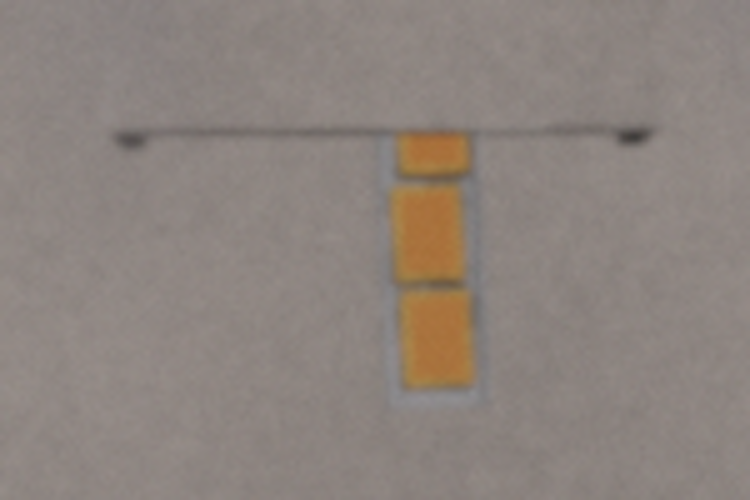

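View pics/side0z.png

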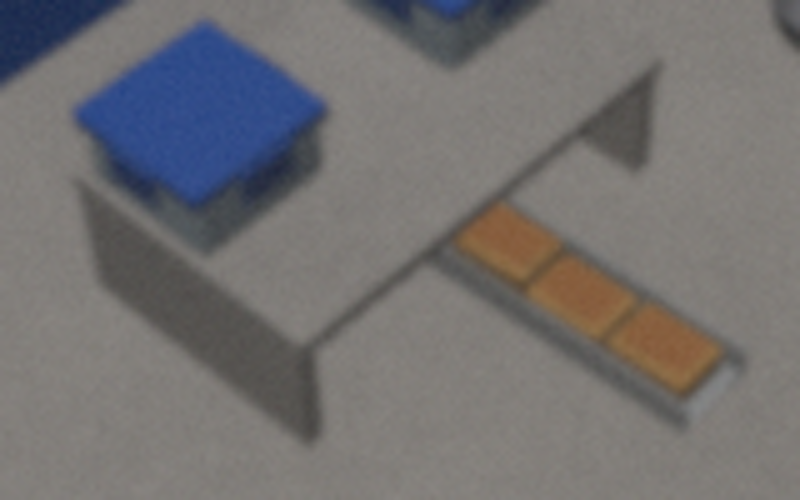

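The zooms show the tray mouth at top-view row ≈211 with side walls at columns ≈268 to 287, turned a few degrees. The riser's front edge is at row ≈156, and the front cake starts ≈3 px behind the mouth. Next I'll fit the tray edges and the container.

Run:
```python
from h import *
p=np.load('top0_p.npy').astype(float);D=np.load('top0_d.npy');X=dep('top',D)
# bluishness
b=cv2.GaussianBlur(p[:,:,2]-p[:,:,0],(0,0),0.8)
sub=b[155:216,258:298]
bg=np.median(b[215:260,230:330]); sd=b[215:260,230:330].std(); print('bg',bg,sd)
hsv=cv2.cvtColor(p.astype(np.uint8),cv2.COLOR_RGB2HSV)
Ls=[];Rs=[]
for r in range(160,209):
    row=b[r]-bg; 
    # orange: row very negative ; find tray extents by bluish>3
    idx=np.nonzero(row[258:298]>4)[0]+258
    if len(idx): 
        Ls.append((idx.min(),r)); Rs.append((idx.max(),r))
Ls=np.array(Ls,float);Rs=np.array(Rs,float)
print(Ls[::6].tolist(),Rs[::6].tolist())
def fit(A):
    c=np.polyfit(A[:,1],A[:,0],1); 
    for k in range(3):
        e=np.abs(np.polyval(c,A[:,1])-A[:,0]); B=A[e<1.0]; c=np.polyfit(B[:,1],B[:,0],1)
    return c
cl=fit(Ls);cr=fit(Rs)
for r in (165,205):
    for c,o,n in((cl,-0.5,'L'),(cr,0.5,'R')):
        print(n,r,(np.polyval(c,r)+o).round(2),onz('top',np.polyval(c,r)+o,r,25).round(1))
# mouth row profile
for u in (273,277,281): print(u,np.round(b[204:217,u]-bg,1))
# depth-based heights
q=X[150:216,262:294]; print(np.round(q[::6,::4,2]))
# container
m=((X[:,:,2]>60)&(X[:,:,2]<110)&(np.abs(X[:,:,0]-471)<110)&(np.abs(X[:,:,1]-368)<110)).astype(np.uint8)
ys,xs=np.nonzero(m); print('rim px',len(xs))
pts=np.array([onz('top',u,v,90)[:2] for u,v in zip(xs,ys)],np.float32); print(cv2.minAreaRect(pts))
g=p[200:290,85:175].astype(np.uint8); cv2.imwrite('pics/cont0z.png',cv2.resize(g,None,fx=6,fy=6,interpolation=cv2.INTER_CUBIC)[:,:,::-1])
# riser edge
for v in range(152,162): print(v,np.round(X[v,[230,250,300],0]),np.round(X[v,[230,250,300],2]))
print(onz('top',214,156.5,102),onz('top',321,156.5,102))
```

```text
bg -12.295792266173903 0.3841732610250916
[[265.0, 160.0], [265.0, 166.0], [284.0, 172.0], [266.0, 178.0], [266.0, 184.0], [266.0, 190.0], [266.0, 196.0], [266.0, 202.0], [267.0, 208.0]] [[267.0, 160.0], [286.0, 166.0], [286.0, 172.0], [286.0, 178.0], [287.0, 184.0], [287.0, 190.0], [287.0, 196.0], [287.0, 202.0], [288.0, 208.0]]
L 165 264.35 [701. -50.  25.]
R 165 286.38 [ 700.1 -116.7   25. ]
L 205 266.0 [579.8 -53.1  25. ]
R 205 288.09 [ 578.9 -119.6   25. ]
273 [-88.5 -81.7 -64.4 -36.2  -8.1   6.8   9.6   7.    3.4   1.    0.6   0.2
  -0.6]
277 [-91.7 -82.4 -62.3 -31.8  -4.8   7.5   9.4   6.8   2.7   0.4  -0.4  -0.5
  -0.2]
281 [-90.6 -80.8 -58.4 -25.4   0.4   9.7   9.3   5.9   1.9  -0.1  -0.2   0.2
   0.5]
[[ 1.050e+02  1.000e+02  1.040e+02  1.010e+02  1.020e+02  1.080e+02
   1.020e+02  1.040e+02]
 [ 9.300e+01  9.800e+01  9.500e+01  9.000e+01  9.800e+01  9.200e+01
   9.100e+01  8.600e+01]
 [ 1.000e+00  6.000e+00  2.800e+01  3.100e+01  3.100e+01  2.700e+01
   3.000e+00  5.000e+00]
 [ 1.000e+00  2.400e+01  2.500e+01  2.800e+01  3.000e+01 -2.000e+00
   6.000e+00  2.000e+00]
 [ 1.00
[... 503 characters left out ...]
  2.800e+01  2.600e+01
   1.700e+01 -4.000e+00]
 [ 4.000e+00 -0.000e+00  2.000e+00 -1.000e+00  7.000e+00  1.000e+01
   6.000e+00 -3.000e+00]]
rim px 799
((469.005859375, 353.5840148925781), (157.64007568359375, 155.12046813964844), 82.91122436523438)
152 [730. 729. 727.] [103. 103. 101.]
153 [727. 726. 724.] [102. 101. 104.]
154 [724. 724. 722.] [100.  97. 100.]
155 [720. 721. 718.] [106. 100. 104.]
156 [719. 718. 731.] [100.  96.  -2.]
157 [730. 730. 728.] [ 1. -0. -2.]
158 [727. 726. 724.] [-0.  2.  1.]
159 [725. 724. 721.] [-3. -3.  5.]
160 [721. 720. 719.] [ 2.  2. -6.]
161 [718. 718. 716.] [ 4. -2. -5.]
[717.3704744   95.70606065 102.        ] [ 713.19956271 -210.91680393  102.        ]
```

View pics/cont0z.png

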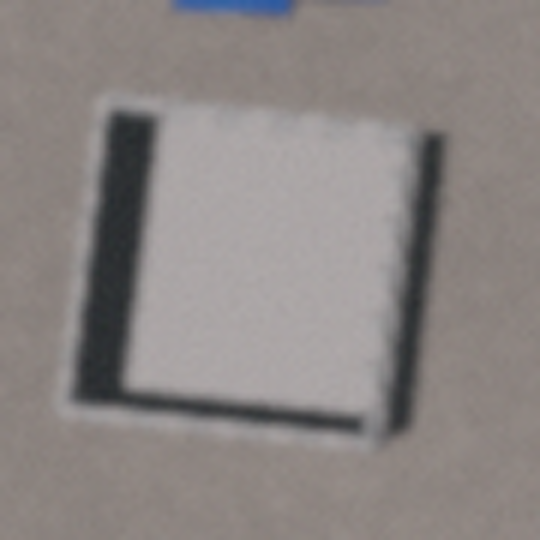

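The tray mouth is at about (560,-87) with yaw ≈1.4°. Width reads 66 mm with blur against the given 62, and the cake tops at 27–28 mm match. The riser front is at x≈716, and the container centre is at about (470,354) turned about 7°. Next I'll work out the approach move.

```bash
cat >> h.py <<'E'
def T():
    s=sense(); return s,np.array(s['tool_pos']),R.from_euler('xyz',s['tcp_rot'],degrees=True)
def down(phi): # tool pointing down, jaw axis (tool z) at azimuth phi deg
    return R.from_euler('z',phi-90,degrees=True)*R.from_euler('x',-90,degrees=True)
def rel(P,Rt,name=''):
    s,p,r=T(); sh=r.inv().apply(np.array(P)-p); rv=(r.inv()*Rt).as_rotvec()
    print(name,'shift',sh.round(1).tolist(),'turn',rv.round(4).tolist(),'dist',np.linalg.norm(sh).round(1),'ang',np.degrees(np.linalg.norm(rv)).round(1))
E
python3 - <<'E'
from h import *
print('mouth',onz('top',277,211.6,3).round(1))
s,p,r=T(); print(r.as_matrix().round(3))
rel([575,-86.5,140],down(-88.6),'above')
E
```

```text
mouth [560.2 -87.    3. ]
[[-0.964 -0.     0.267]
 [-0.267  0.002 -0.964]
 [-0.    -1.    -0.002]]
above shift [-531.1, 110.0, -362.7] turn [0.0017, 0.2454, 0.0] dist 652.4 ang 14.1
```

```bash
python3 -m crank '[[-30,0,-20,0,0.06,0,0],[-80,4,-55,0,0.12,0,0],[-130,10,-90,0,0.2,0,0],[-180,20,-123,0,0.245,0,0],[-230,30,-157,0,0.245,0,0],[-280,40,-191,0,0.245,0,0],[-330,55,-225,0,0.245,0,0],[-380,70,-260,0,0.245,0,0],[-430,85,-294,0,0.245,0,0],[-480,100,-328,0,0.245,0,0],[-515,108,-352,0,0.245,0,0],[-531,110,-363,0,0.245,0,0]]'
python3 - <<'E'
from h import *
s,p,r=T(); np.savez('w1.npz',p=p,r=r.as_matrix()); im,d=snapshot('wrist'); cv2.imwrite('pics/w1.png',im[:,:,::-1]); np.savez('w1i.npz',im=im,d=d)
s=sense();print({k:np.round(v,2) for k,v in s.items()})
E
```

```text
time: 1.6
tool_pos: [575.2, -84.7, 138.9]
tcp_rot: [-90.0, -0.1, -178.4]
ft_force: [0.7, -1.1, -0.2]
finger_gap: 85.7
{'time': np.float64(1.65), 'joint_pos': array([-1.337e+01,  9.290e+00,  9.512e+01,  5.000e-02,  7.566e+01,
        7.506e+01]), 'qd': array([-2.89, -1.98,  1.22, -0.51,  0.4 , -2.9 ]), 'joint_efforts': array([ -2.19, -54.93, -46.79,  -0.96,   0.33,  -0.26]), 'tool_pos': array([576.04, -83.98, 139.26]), 'tcp_rot': array([-9.0070e+01, -5.0000e-02, -1.7845e+02]), 'ft_force': array([-0.61,  1.65,  0.01]), 'wrist_torque': array([ 0.06,  0.05, -0.03]), 'finger_gap': np.float64(84.87)}
```

View pics/w1.png

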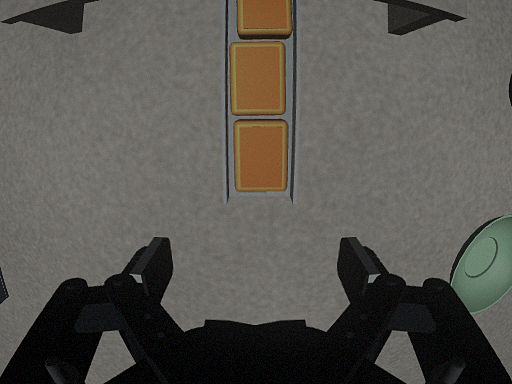

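The wrist picture shows the tray mouth edge at row ≈203 and its walls at columns ≈227 and ≈293. The open pads are at columns ≈163 and ≈347, clear of the tray. I'll convert those pixels to positions.

```bash
cat >> h.py <<'E'
def wray(u,v,p,r):
    m=camera_model('wrist');K=np.array(m['K']);H=np.array(m['hand_eye'])
    x=(u-K[0,2])/K[0,0];y=(v-K[1,2])/K[1,1];th=np.hypot(x,y);k=np.sin(th)/th if th>1e-9 else 1
    d=np.array([x*k,y*k,np.cos(th)]); return p+r.apply(H[:3,3]), r.apply(H[:3,:3]@d)
def wonz(u,v,z,p,r):
    o,d=wray(u,v,p,r); return o+d*(z-o[2])/d[2]
E
python3 - <<'E'
from h import *
f=np.load('w1.npz');p=f['p'];r=R.from_matrix(f['r']); im=np.load('w1i.npz')['im']
z=cv2.resize(im[90:230,200:320],None,fx=5,fy=4.2,interpolation=cv2.INTER_CUBIC)
z=cv2.resize(im[90:230,200:320],None,fx=4.2,fy=4.2,interpolation=cv2.INTER_CUBIC); cv2.imwrite('pics/w1z.png',z[:,:,::-1])
g=cv2.cvtColor(im,cv2.COLOR_RGB2GRAY)
for v in (130,170,195): print(v,g[v,220:234].tolist(),g[v,286:300].tolist())
print(g[196:210,260].tolist())
for u,v,zz in ((225.5,195,25),(295,195,25),(225,130,25),(298,130,25),(260,203,3),(232,203,3),(290,203,3)): print(u,v,wonz(u,v,zz,p,r).round(1))
E
```

```text
130 [110, 118, 123, 119, 127, 97, 27, 48, 95, 119, 111, 116, 121, 88] [78, 70, 91, 118, 116, 113, 77, 48, 38, 97, 123, 122, 123, 111]
170 [107, 105, 119, 123, 125, 133, 62, 26, 59, 116, 119, 118, 120, 126] [81, 56, 128, 117, 121, 44, 52, 54, 114, 129, 124, 121, 106, 102]
195 [108, 110, 112, 127, 120, 130, 103, 46, 27, 114, 121, 119, 112, 115] [121, 117, 119, 125, 38, 44, 50, 111, 127, 122, 118, 113, 111, 115]
[114, 110, 108, 113, 108, 110, 115, 109, 104, 107, 106, 109, 101, 106]
225.5 195 [568.6 -60.4  25. ]
295 195 [ 570.1 -119.1   25. ]
225 130 [623.2 -59.8  25. ]
298 130 [ 625.  -118.3   25. ]
260 203 [554.3 -90.3   3. ]
232 203 [553.5 -64.3   3. ]
290 203 [ 555.  -118.2    3. ]
```

View pics/w1z.png

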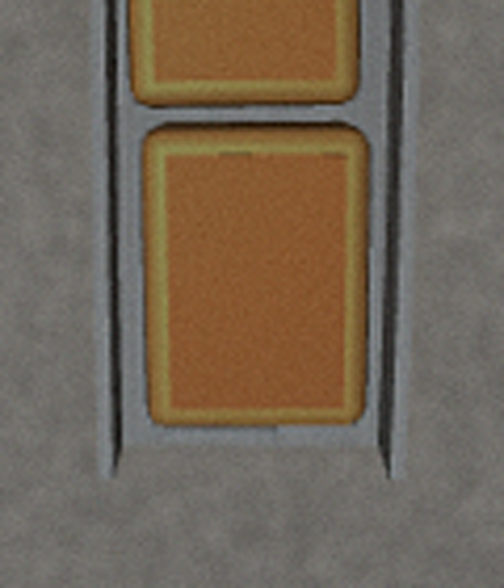

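In the zoom, the pale strips at columns 223 and 297 are the wall tops, with the dark inner wall faces beside them. The floor's mouth edge is at row ≈196 and the wall fronts are at row ≈203.

Run:
```python
from h import *
f=np.load('w1.npz');p=f['p'];r=R.from_matrix(f['r'])
def zz(c,w): return 200+c/4.2-0.4, 90+w/4.2-0.4
for c,w,h in ((97,470,25),(408,470,25),(94,300,25),(413,300,25),(90,100,25),(418,100,25),(250,445,3),(130,445,3),(375,445,3),(100,477,25),(400,477,25)):
    u,v=zz(c,w); print(c,w,wonz(u,v,h,p,r).round(1))
s,pp,rr=T(); print(pp,s['tcp_rot'])
rel([574,-88,60],down(-88.6),'a'); rel([574,-88,27],down(-88.6),'b')
```

```text
97 470 [562.7 -58.   25. ]
408 470 [ 564.3 -121.    25. ]
94 300 [597.7 -57.5  25. ]
413 300 [ 599.5 -119.6   25. ]
90 100 [636.6 -56.5  25. ]
418 100 [ 638.4 -118.5   25. ]
250 445 [561.5 -89.2   3. ]
130 445 [560.8 -62.9   3. ]
375 445 [ 562.2 -116.7    3. ]
100 477 [561.2 -58.6  25. ]
400 477 [ 562.8 -119.4   25. ]
[576.03914138 -83.97857586 139.2580937 ] [-9.00683197e+01 -5.05378524e-02 -1.78447304e+02]
a shift [2.1, 79.3, 4.1] turn [0.0012, 0.0027, 0.0009] dist 79.4 ang 0.2
b shift [2.0, 112.3, 4.1] turn [0.0012, 0.0027, 0.0009] dist 112.3 ang 0.2
```

The width now measures 62–63 mm, which agrees with the given 62. The centre line is about 3 mm to −y of the tool with yaw ≈1.5°, and the mouth is at x≈561. I'll go down, close around the side walls and check.

```bash
python3 -m crank '[[1,25,3,0,0,0,0],[1,55,3,0,0,0,0],[1,80,3,0,0,0,0],[1,95,3,0,0,0,0],[1,105,3,0,0,0,0],[1,111,3,0,0,0,0],[1,111,3,0,0,0,0],[1,111,3,0,0,0,0]]'
python3 -m crank '[[0,0,0,0,0,0,0.1],[0,0,0,0,0,0,0.2],[0,0,0,0,0,0,0.3],[0,0,0,0,0,0,0.4],[0,0,0,0,0,0,0.5],[0,0,0,0,0,0,0.6]]' 30
python3 - <<'E'
from h import *
s,p,r=T(); im,d=snapshot('wrist'); cv2.imwrite('pics/w2.png',im[:,:,::-1])
sd,_=snapshot('side'); cv2.imwrite('pics/s2.png',cv2.resize(sd[110:250,180:340],None,fx=4,fy=4,interpolation=cv2.INTER_CUBIC)[:,:,::-1])
print({k:np.round(v,2) for k,v in s.items()})
E
```

```text
time: 2.65
tool_pos: [574.7, -90.0, 30.1]
tcp_rot: [-90.0, 0.1, -178.6]
ft_force: [-0.0, -0.5, 0.3]
finger_gap: 85.2
time: 3.4
tool_pos: [574.3, -89.9, 29.8]
tcp_rot: [-90.0, 0.0, -178.6]
ft_force: [-1.6, 0.3, 6.0]
finger_gap: 61.3
{'time': np.float64(3.4), 'joint_pos': array([-13.95,  16.86,  98.86,   0.  ,  64.25,  74.62]), 'qd': array([ 0.04, -0.02, -0.01, -0.05,  0.05, -0.06]), 'joint_efforts': array([ -0.46, -55.65, -41.76,  -0.12,  -0.79,   0.1 ]), 'tool_pos': array([574.3 , -89.91,  29.84]), 'tcp_rot': array([-9.0000e+01,  3.0000e-02, -1.7857e+02]), 'ft_force': array([-1.61,  0.26,  5.98]), 'wrist_torque': array([0.19, 0.3 , 0.11]), 'finger_gap': np.float64(61.26)}
```

View pics/w2.png

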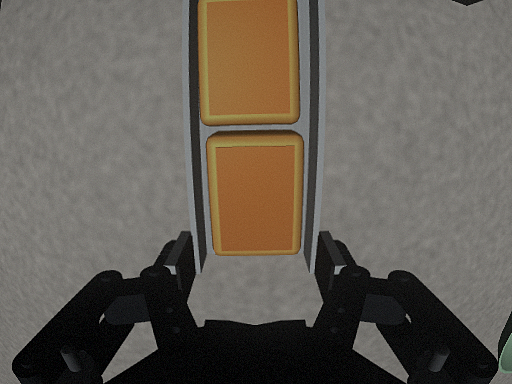

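View pics/s2.png

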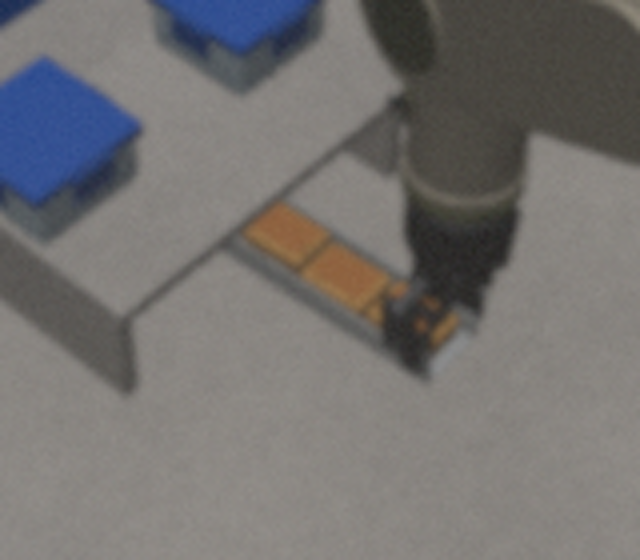

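Both pads hold the tray's side walls near the mouth: gap 61.3 mm, with the front cake untouched between them. Now I'll pull straight out along tool x, gently.

```bash
python3 -m crank '[[2,0,0,0,0,0,0.6],[6,0,0,0,0,0,0.6],[13,0,0,0,0,0,0.6],[22,0,0,0,0,0,0.6],[32,0,0,0,0,0,0.6],[42,0,0,0,0,0,0.6],[53,0,0,0,0,0,0.6],[64,0,0,0,0,0,0.6],[75,0,0,0,0,0,0.6],[86,0,0,0,0,0,0.6],[97,0,0,0,0,0,0.6],[108,0,0,0,0,0,0.6]]'
python3 -m crank '[[11,0,0,0,0,0,0.6],[22,0,0,0,0,0,0.6],[32,0,0,0,0,0,0.6],[41,0,0,0,0,0,0.6],[49,0,0,0,0,0,0.6],[55,0,0,0,0,0,0.6],[59,0,0,0,0,0,0.6],[61,0,0,0,0,0,0.6],[61,0,0,0,0,0,0.6]]'
python3 - <<'E'
from h import *
s,p,r=T(); im,d=snapshot('wrist'); cv2.imwrite('pics/w3.png',im[:,:,::-1])
sd,_=snapshot('side'); cv2.imwrite('pics/s3.png',cv2.resize(sd[110:270,180:360],None,fx=3.5,fy=3.5,interpolation=cv2.INTER_CUBIC)[:,:,::-1])
print({k:np.round(v,2) for k,v in s.items()})
E
```

```text
time: 5.0
tool_pos: [466.0, -92.8, 29.8]
tcp_rot: [-90.0, 0.1, -178.6]
ft_force: [5.1, -0.0, 4.3]
finger_gap: 60.6
time: 6.12
tool_pos: [405.2, -94.3, 29.8]
tcp_rot: [-90.0, 0.1, -178.6]
ft_force: [3.9, -0.3, 6.2]
finger_gap: 61.2
{'time': np.float64(6.12), 'joint_pos': array([-20.17,  -8.03, 125.26,   0.  ,  62.69,  68.42]), 'qd': array([ 0.07,  0.2 , -0.15, -0.11,  0.11,  0.01]), 'joint_efforts': array([ -0.3 , -31.59, -37.22,  -0.46,   1.11,  -0.06]), 'tool_pos': array([405.15, -94.29,  29.78]), 'tcp_rot': array([-8.9970e+01,  7.0000e-02, -1.7859e+02]), 'ft_force': array([ 3.86, -0.34,  6.16]), 'wrist_torque': array([ 0.07, -0.59, -0.1 ]), 'finger_gap': np.float64(61.2)}
```

View pics/w3.png

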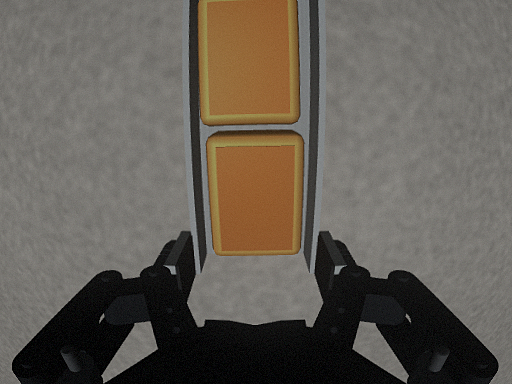

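View pics/s3.png

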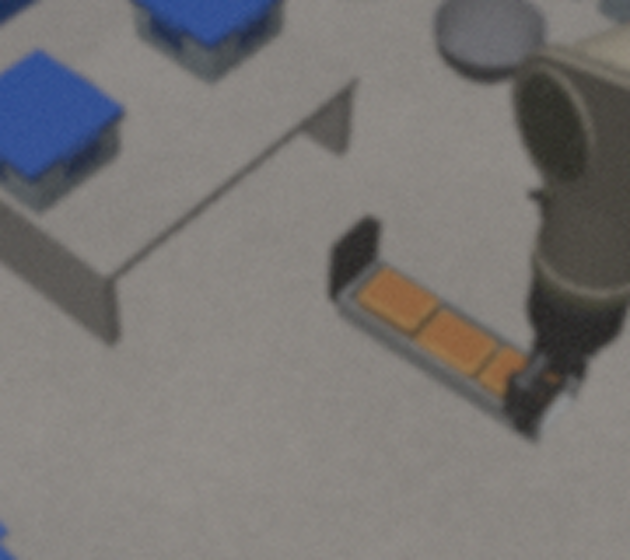

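The tray is out with all three cakes still on it. The black grip at (355,255) in the side zoom stands about 100 mm in front of the shelf. I'll release, lift and turn above the grip.

```bash
python3 -m crank '[[0,0,0,0,0,0,0.3],[0,0,0,0,0,0,0.1],[0,0,0,0,0,0,0],[0,0,0,0,0,0,0],[0,-10,0,0,0,0,0],[0,-30,0,0,0,0,0],[0,-60,0,0,0,0,0],[0,-95,0,0,0,0,0],[0,-130,0,0,0,0,0],[0,-150,0,0,0,0,0],[0,-150,0,0,0,0,0]]'
python3 - <<'E'
from h import *
s,p,r=T(); print(p,s['tcp_rot'],s['finger_gap'])
t,d=snapshot('top'); np.savez('t4.npz',p=t,d=d); cv2.imwrite('pics/t4.png',cv2.resize(t[130:290,210:340],None,fx=4,fy=4,interpolation=cv2.INTER_CUBIC)[:,:,::-1])
w,_=snapshot('wrist'); cv2.imwrite('pics/w4.png',w[:,:,::-1]); np.savez('w4.npz',im=w,p=p,r=r.as_matrix())
rel([610,-87,170],down(1.5),'grip above')
E
```

```text
time: 7.6
tool_pos: [406.4, -94.6, 181.6]
tcp_rot: [-89.9, 0.2, -178.6]
ft_force: [0.4, 0.1, -0.8]
finger_gap: 85.4
[406.35502139 -94.56495022 181.63205323] [ -89.90847001    0.23167685 -178.57747771] 85.42677734467178
grip above shift [-205.2, 8.8, -1.9] turn [0.0003, -1.5722, 0.0001] dist 205.4 ang 90.1
```

View pics/t4.png

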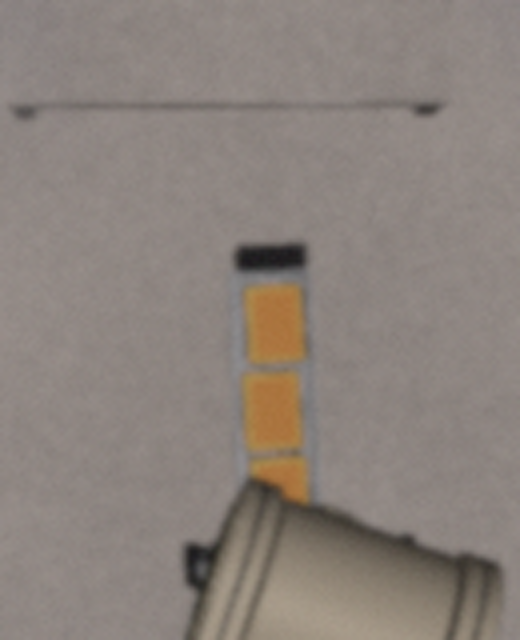

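View pics/w4.png

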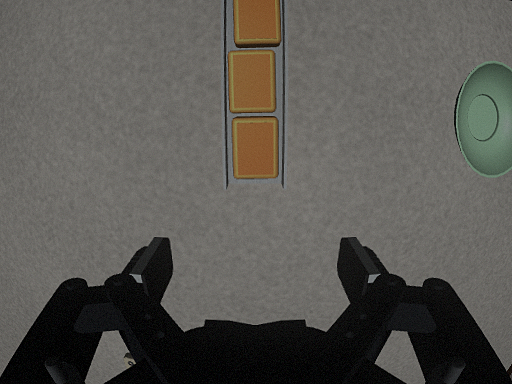

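The wrist view shows the tray free and straight, with its three cakes in a row (mouth row ≈187). The top view shows the black grip at about (277.6,194.5) with bare surface between it and the riser edge (row 156). Next I'll move above the grip.

```bash
python3 -m crank '[[-10,2,0,0,-0.15,0,0],[-30,4,0,0,-0.3,0,0],[-55,8,0,0,-0.46,0,0],[-80,9,-1,0,-0.62,0,0],[-105,9,-1,0,-0.78,0,0],[-130,9,-1,0,-0.94,0,0],[-155,9,-2,0,-1.1,0,0],[-175,9,-2,0,-1.26,0,0],[-190,9,-2,0,-1.42,0,0],[-200,9,-2,0,-1.52,0,0],[-205,9,-2,0,-1.572,0,0],[-205,9,-2,0,-1.572,0,0]]'
python3 -m crank '[[0,0,0,0,0,0,0],[0,0,0,0,0,0,0]]'
python3 - <<'E'
from h import *
o,_=ray('top',250,190); print('topcam',o.round(0))
t=np.load('t4.npz')['p']; 
s,p,r=T(); print(p,s['tcp_rot'],s['joint_pos'].round(1))
w,d=snapshot('wrist'); cv2.imwrite('pics/w5.png',w[:,:,::-1]); np.savez('w5.npz',im=w,p=p,r=r.as_matrix(),d=d)
E
```

```text
time: 9.2
tool_pos: [609.2, -86.8, 168.2]
tcp_rot: [-90.2, 0.0, -88.5]
ft_force: [-0.2, -0.4, -0.0]
finger_gap: 85.4
time: 9.45
tool_pos: [609.6, -87.0, 169.9]
tcp_rot: [-90.0, 0.0, -88.6]
ft_force: [0.0, 0.2, -0.5]
finger_gap: 85.6
topcam [ 514.  -16. 1444.]
[609.57847326 -86.99957862 169.90130414] [-9.00385283e+01  9.83082521e-03 -8.85556500e+01] [-12.9  12.7  87.9  -0.   79.4 -14.3]
```

View pics/w5.png

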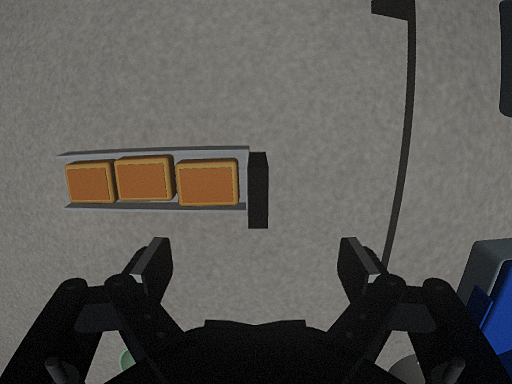

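The wrist view shows the grip as a black bar at columns 248–269, rows 152–229, centred between the pads (columns ≈163 and ≈347), with the tray to its left and the cakes still in a row. I'll measure its top face and check the sizes.

Run:
```python
from h import *
f=np.load('w5.npz');p=f['p'];r=R.from_matrix(f['r']); im=f['im'];d=f['d']
g=cv2.cvtColor(im,cv2.COLOR_RGB2GRAY).astype(int)
for v in (180,200,220): print(v,g[v,240:278].tolist())
print(g[145:160,260].tolist(), g[222:235,259].tolist())
z=cv2.resize(im[140:240,210:300],None,fx=6,fy=6,interpolation=cv2.INTER_CUBIC); cv2.imwrite('pics/w5z.png',np.clip(z.astype(float)*2.2,0,255).astype(np.uint8)[:,:,::-1])
for u,v in ((247.7,228),(268.5,228),(248,200),(269,200),(247.7,228.5),(258,229)): print(u,v,wonz(u,v,75,p,r).round(1))
print(d[160:230:10,258])
```

```text
180 [127, 121, 117, 120, 120, 119, 130, 73, 30, 19, 26, 30, 29, 31, 27, 24, 31, 19, 26, 29, 33, 26, 23, 25, 28, 33, 30, 19, 56, 119, 115, 115, 118, 118, 113, 113, 112, 112]
200 [122, 118, 114, 119, 117, 118, 135, 111, 33, 26, 24, 27, 38, 24, 38, 27, 21, 29, 34, 28, 24, 28, 30, 31, 25, 28, 23, 15, 95, 126, 119, 123, 120, 116, 117, 115, 109, 118]
220 [124, 120, 121, 119, 121, 116, 121, 123, 38, 10, 31, 30, 29, 24, 26, 25, 30, 26, 23, 30, 26, 28, 29, 30, 30, 25, 22, 15, 131, 120, 117, 128, 122, 118, 118, 121, 114, 116]
[113, 114, 124, 119, 121, 123, 107, 43, 20, 22, 25, 28, 23, 26, 24] [31, 29, 32, 33, 30, 24, 58, 115, 128, 114, 112, 117, 116]
247.7 228 [ 603.1 -113.4   75. ]
268.5 228 [ 619.8 -113.    75. ]
248 200 [602.9 -89.5  75. ]
269 200 [619.3 -89.1  75. ]
247.7 228.5 [ 603.1 -113.8   75. ]
258 229 [ 611.4 -114.    75. ]
[253.16786 223.05615 225.47867 228.12427 232.32986 233.31532 234.82172]
```

View pics/w5z.png

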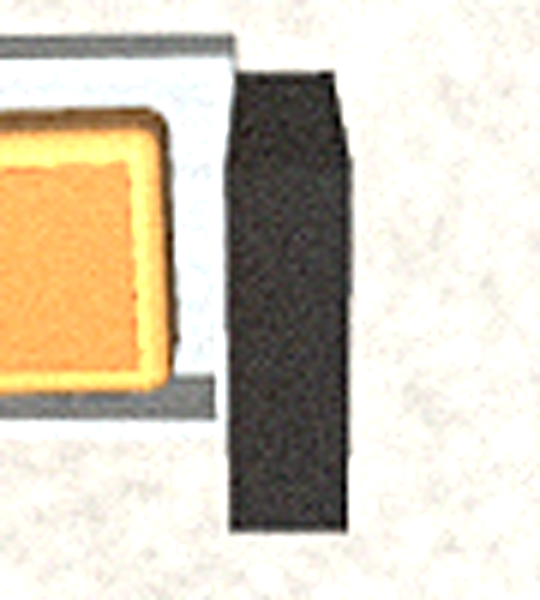

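The grip's top face is 16.5 mm thick at mid x≈611.2, with its far edge at y≈−113.5, so its centre is y≈−88.5. Before going down I'll check how far ahead of the TCP the fingertips reach, using the wrist depth.

Run:
```python
from h import *
f=np.load('w5.npz'); d=f['d']
m=camera_model('wrist');K=np.array(m['K']);H=np.array(m['hand_eye'])
v,u=np.mgrid[225:300,120:400]
x=(u-K[0,2])/K[0,0];y=(v-K[1,2])/K[1,1];th=np.hypot(x,y);k=np.sin(th)/np.maximum(th,1e-9)
D=d[225:300,120:400]
dirs=np.stack([x*k,y*k,np.cos(th)],-1); P=dirs/dirs[...,2:]*D[...,None]
Q=P@H[:3,:3].T+H[:3,3]
for vv in (238,242,250,260,270,280):
    print(vv,[(uu,Q[vv-225,uu-120].round(0).tolist()) for uu in (145,155,163,169,343,347,355,365)])
```

```text
238 [(145, [76.0, 171.0, -128.0]), (155, [-10.0, 1.0, -50.0]), (163, [-10.0, 1.0, -46.0]), (169, [74.0, 170.0, -99.0]), (343, [-10.0, 2.0, 41.0]), (347, [-10.0, 1.0, 43.0]), (355, [-10.0, 2.0, 47.0]), (365, [75.0, 170.0, 126.0])]
242 [(145, [81.0, 170.0, -129.0]), (155, [-10.0, -3.0, -48.0]), (163, [-10.0, -3.0, -44.0]), (169, [-7.0, 5.0, -44.0]), (343, [-9.0, 0.0, 41.0]), (347, [-11.0, -4.0, 42.0]), (355, [-10.0, -3.0, 46.0]), (365, [82.0, 172.0, 128.0])]
250 [(145, [-11.0, -12.0, -50.0]), (155, [-10.0, -10.0, -46.0]), (163, [-8.0, -6.0, -44.0]), (169, [-3.0, 3.0, -44.0]), (343, [-5.0, -1.0, 41.0]), (347, [-8.0, -6.0, 41.0]), (355, [-11.0, -12.0, 43.0]), (365, [-10.0, -11.0, 48.0])]
260 [(145, [-10.0, -20.0, -48.0]), (155, [-9.0, -17.0, -44.0]), (163, [-4.0, -8.0, -44.0]), (169, [2.0, 1.0, -44.0]), (343, [-0.0, -3.0, 41.0]), (347, [-4.0, -8.0, 41.0]), (355, [-9.0, -18.0, 41.0]), (365, [-10.0, -20.0, 45.0])]
270 [(145, [-10.0, -28.0, -45.0]), (155, [-4.0, -18.0, -45.0]), (163, [1.0, -9.0, -44.0]), (169, [6.0, -1.0, -44.0]), (343, [4.0, -4.0, 41.0]), (347, [1.0, -10.0, 41.0]), (355, [-6.0, -20.0, 41.0]), (365, [-11.0, -29.0, 42.0])]
280 [(145, [-8.0, -32.0, -44.0]), (155, [-1.0, -22.0, -44.0]), (163, [5.0, -11.0, -44.0]), (169, [10.0, -4.0, -44.0]), (343, [8.0, -7.0, 41.0]), (347, [5.0, -12.0, 42.0]), (355, [-2.0, -23.0, 41.0]), (365, [-8.0, -31.0, 42.0])]
```

With the gripper open the fingertips are about 5 mm ahead of the TCP, so about 18 mm when closed. A TCP at z≈58 therefore keeps them near z≈41, well above the cakes (27). I'll go down, close firmly on the grip and check.

```bash
python3 -m crank '[[1.5,25,1.5,0,0,0,0],[1.5,55,1.5,0,0,0,0],[1.5,85,1.5,0,0,0,0],[1.5,102,1.5,0,0,0,0],[1.5,109,1.5,0,0,0,0],[1.5,112,1.5,0,0,0,0],[1.5,112,1.5,0,0,0,0],[1.5,112,1.5,0,0,0,0.2],[1.5,112,1.5,0,0,0,0.4],[1.5,112,1.5,0,0,0,0.6],[1.5,112,1.5,0,0,0,0.75],[1.5,112,1.5,0,0,0,0.85]]' 60
python3 -m crank '[[0,0,0,0,0,0,0.95],[0,0,0,0,0,0,1],[0,0,0,0,0,0,1]]' 110
python3 - <<'E'
from h import *
s,p,r=T(); im,d=snapshot('wrist'); cv2.imwrite('pics/w6.png',im[:,:,::-1])
print({k:np.round(v,2) for k,v in s.items()})
from scipy.optimize import least_squares
J=[[-79.437,7.515,85.328,87.26,159.84,-577.80,249.25],[-13.37,9.29,95.12,75.66,576.04,-83.98,139.26],[-13.95,16.86,98.86,64.25,574.3,-89.91,29.84],[-20.17,-8.03,125.26,62.69,405.15,-94.29,29.78],[-12.9,12.7,87.9,79.4,609.58,-87.0,169.9]]
j=s['joint_pos'];J.append([j[0],j[1],j[2],j[4],*p])
J=np.array(J)
rr=np.hypot(J[:,4],J[:,5]); az=np.degrees(np.arctan2(J[:,5],J[:,4])); dl=rr*np.sin(np.radians(az-J[:,0])); print('lat',dl.round(1))
rp=np.sqrt(rr**2-51**2)
def f(q):
    a1,a2,A,B,hz=q; t2=np.radians(J[:,1]);t23=np.radians(J[:,1]+J[:,2])
    return np.r_[a1+a2*np.sin(t2)+A*np.sin(t23)+B*np.cos(t23)-rp, hz+a2*np.cos(t2)+A*np.cos(t23)-B*np.sin(t23)-J[:,6]]
q=least_squares(f,[0,400,400,0,0]); print(q.x.round(1),np.abs(q.fun).max().round(2))
for (c,w) in ((100,97),(425,128),(380,443),(62,410)): print(onz('top',85+c/6,200+w/6,90).round(1))
print(np.mean([onz('top',85+c/6,200+w/6,90) for c,w in ((100,97),(425,128),(380,443),(62,410))],0))
E
```

```text
time: 11.0
tool_pos: [611.8, -88.5, 58.5]
tcp_rot: [-90.0, -0.0, -88.5]
ft_force: [0.6, 0.8, 0.0]
finger_gap: 15.3
time: 11.38
tool_pos: [611.8, -88.6, 58.6]
tcp_rot: [-90.0, -0.0, -88.5]
ft_force: [2.5, 0.2, 2.1]
finger_gap: 14.9
{'time': np.float64(11.38), 'joint_pos': array([-12.99,  19.66,  91.98,   0.  ,  68.32, -14.47]), 'qd': array([ 0.06,  0.01,  0.03, -0.04, -0.13, -0.01]), 'joint_efforts': array([-9.000e-02, -6.091e+01, -4.287e+01, -5.000e-02,  5.200e-01,
        4.000e-02]), 'tool_pos': array([611.85, -88.55,  58.55]), 'tcp_rot': array([-8.996e+01, -1.000e-02, -8.851e+01]), 'ft_force': array([2.52, 0.16, 2.06]), 'wrist_torque': array([-0.02, -0.22,  0.05]), 'finger_gap': np.float64(14.87)}
lat [51.2 51.5 51.2 51.2 51.3 51.2]
[ -0.  368.9 552.8  59.4 -29.8] 0.22
[551.3 419.7  90. ]
[534.4 264.6  90. ]
[385.8 285.7  90. ]
[403.4 436.3  90. ]
[468.73483319 351.57332884  90.        ]
```

View pics/w6.png

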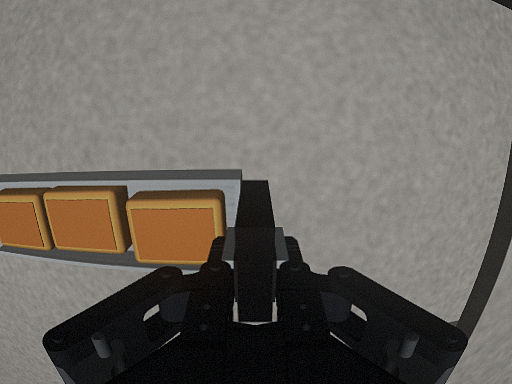

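The grip is held (gap ≈15 mm on the 16 mm block), with the fingers above and clear of the rear cake. I'll lift with the mouth tilted slightly up, and check the obstacles around the container in the saved depth.

```bash
python3 -m crank '[[0,-2,0,0,0,0,1],[0,-6,0,-0.01,0,0,1],[0,-12,0,-0.025,0,0,1],[0,-20,0,-0.04,0,0,1],[0,-30,0,-0.055,0,0,1],[0,-42,0,-0.07,0,0,1],[0,-55,0,-0.08,0,0,1],[0,-70,0,-0.08,0,0,1],[0,-85,0,-0.08,0,0,1],[0,-100,0,-0.08,0,0,1],[0,-115,0,-0.08,0,0,1],[0,-128,0,-0.08,0,0,1]]'
python3 -m crank '[[0,-4,0,0,0,0,1],[0,-4,0,0,0,0,1]]'
python3 - <<'E'
from h import *
s,p,r=T(); print({k:np.round(v,2) for k,v in s.items()})
im,d=snapshot('wrist'); cv2.imwrite('pics/w7.png',im[:,:,::-1])
sd,_=snapshot('side'); cv2.imwrite('pics/s7.png',cv2.resize(sd[90:250,180:380],None,fx=3.5,fy=3.5,interpolation=cv2.INTER_CUBIC)[:,:,::-1])
D=np.load('top0_d.npy');X=dep('top',D)
for u in (15,25,32,45,60,66,72): print(u,X[190,u].round(0),X[240,u].round(0))
# L6 from tilt
q=[0,368.9,552.8,59.4]; j=np.radians(s['joint_pos']); t23=j[1]+j[2]; sm=t23+j[4]
rho=np.sqrt(p[0]**2+p[1]**2-51.2**2); rw=q[1]*np.sin(j[1])+q[2]*np.sin(t23)+q[3]*np.cos(t23)
print('sum',np.degrees(sm),'L6 est',(rho-rw)/np.sin(sm))
E
```

```text
time: 12.92
tool_pos: [611.6, -88.5, 187.5]
tcp_rot: [-94.6, -0.0, -88.5]
ft_force: [-0.1, 1.0, -3.4]
finger_gap: 15.0
time: 13.18
tool_pos: [611.9, -88.5, 190.4]
tcp_rot: [-94.6, -0.0, -88.5]
ft_force: [0.5, -0.5, -4.5]
finger_gap: 14.6
{'time': np.float64(13.18), 'joint_pos': array([-12.37,  16.33,  81.58,  -1.1 ,  86.52, -13.74]), 'qd': array([ 0.  ,  0.59,  0.87,  0.04, -0.19, -0.14]), 'joint_efforts': array([ 1.000e-02, -6.619e+01, -5.088e+01, -2.400e-01,  1.070e+00,
        0.000e+00]), 'tool_pos': array([611.94, -88.51, 190.42]), 'tcp_rot': array([-94.57,  -0.  , -88.51]), 'ft_force': array([ 0.45, -0.53, -4.48]), 'wrist_torque': array([-0.01, -0.39, -0.04]), 'finger_gap': np.float64(14.55)}
15 [617. 594. 239.] [490. 592. 237.]
25 [617. 569. 237.] [489. 565. 241.]
32 [619. 564. 211.] [489. 550. 235.]
45 [623. 554. 156.] [487. 547. 167.]
60 [630. 550.  65.] [485. 546.  69.]
66 [633. 549.  25.] [483. 551.  15.]
72 [635. 539.   3.] [483. 536.   6.]
sum 184.4354970835744 L6 est 347.83629009269526
```

View pics/w7.png

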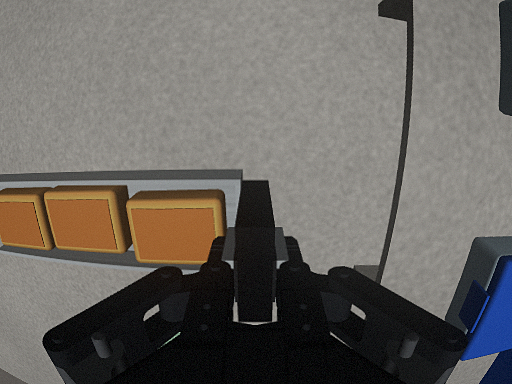

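View pics/s7.png

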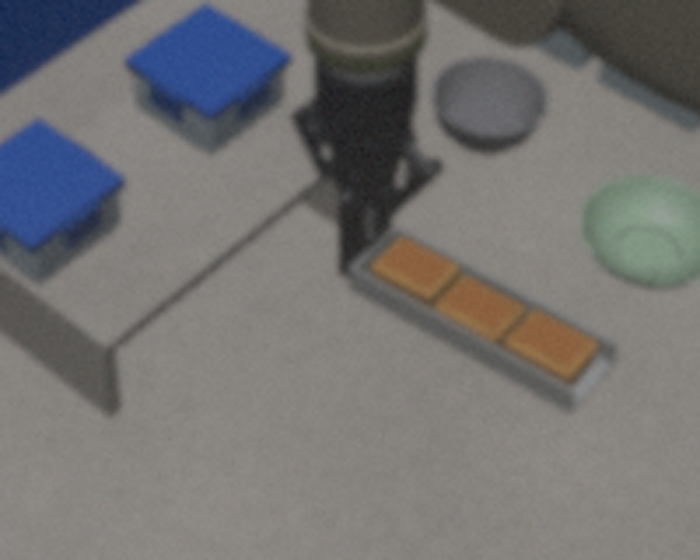

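The tray is lifted mouth-up by 4.6° with three cakes on it and no slip. The cabinet face is at y≈550 and about 240 mm high, so I'll keep the tray direction near +x. I'll check the tipping poses against the fitted arm geometry.

```bash
cat >> h.py <<'E'
def tipR(psi,th): # tool down w/ jaw axis psi, tipped mouth-down by th deg about tool x
    return down(psi)*R.from_rotvec([np.radians(th),0,0])
def tcp_for(M,psi,th): # TCP for tray mouth point (floor top) at M
    c,s=np.cos(np.radians(psi)),np.sin(np.radians(psi)); a=np.radians(th)
    ex=np.array([c*np.cos(a),s*np.cos(a),np.sin(a)]); ez=np.array([-c*np.sin(a),-s*np.sin(a),np.cos(a)])
    return np.array(M)+218*ex+55*ez
def ik(P,Rt,L6=348,h=318.2):
    d=Rt.apply([0,1,0]); w=P-L6*d; R_=np.hypot(w[0],w[1]); az=np.degrees(np.arctan2(w[1],w[0])); j1=az-np.degrees(np.arcsin(51.2/R_)); rho=np.sqrt(R_**2-51.2**2)
    a2=368.9;Lf=np.hypot(552.8,59.4);b=np.degrees(np.arctan2(59.4,552.8)) 
    z=w[2]-h; D=np.hypot(rho,z); 
    c=(D*D-a2*a2-Lf*Lf)/(2*a2*Lf); g=np.degrees(np.arccos(c))
    j2=np.degrees(np.arctan2(rho,z))-np.degrees(np.arctan2(Lf*np.sin(np.radians(g)),a2+Lf*np.cos(np.radians(g))))
    j3=g-b
    f23=np.radians(j2+j3); u=R.from_euler('z',-j1,degrees=True).apply(d)
    f=np.array([np.sin(f23),0,np.cos(f23)]); n=np.array([np.cos(f23),0,-np.sin(f23)])
    j5=np.degrees(np.arccos(f@u)); j4=np.degrees(np.arctan2(u[1],u@n)); return np.round([j1,j2,j3,j4,j5],1)
E
python3 - <<'E'
from h import *
s,p,r=T(); print('chk',ik(p,r),s['joint_pos'].round(1))
for psi in (1.5,12):
  c,sn=np.cos(np.radians(psi)),np.sin(np.radians(psi))
  for th in (-4,0,15,30,45,55,65):
    M=np.array([469+28*c,352+28*sn,108]); P=tcp_for(M,psi,th); print(psi,th,P.round(0),ik(P,tipR(psi,th)))
E
```

```text
chk [-12.4  16.5  81.5  -1.1  86.5] [-12.4  16.4  81.6  -1.1  86.5 -13.7]
1.5 -4 [718. 359. 148.] [22.3 47.5 43.9  1.4 92.4]
1.5 0 [715. 358. 163.] [23.  42.2 49.9 -0.  87.8]
1.5 15 [693. 358. 218.] [26.3 24.3 70.1 -6.6 72.1]
1.5 30 [658. 357. 265.] [ 31.1   8.3  87.7 -16.9  58.4]
1.5 45 [612. 356. 301.] [ 37.8  -5.4 103.7 -34.1  48.3]
1.5 55 [577. 355. 318.] [ 43.5 -12.8 113.4 -50.5  45.2]
1.5 65 [539. 354. 329.] [ 49.9 -17.8 122.  -68.9  46.6]
12 -4 [713. 404. 148.] [25.6 51.2 38.3  0.9 94.4]
12 0 [710. 403. 163.] [26.  45.4 45.4 -0.  89.3]
12 15 [688. 399. 218.] [28.2 25.9 68.  -4.4 71.8]
12 30 [654. 391. 265.] [ 31.4   8.5  87.5 -11.6  56. ]
12 45 [609. 382. 301.] [ 36.   -7.2 105.4 -25.3  42.3]
12 55 [575. 374. 318.] [ 40.  -16.5 116.5 -41.2  35.8]
12 65 [538. 367. 329.] [ 44.9 -24.3 126.9 -63.4  33.4]
```

The fitted geometry reproduces the measured joints, and all tipping poses up to 60° are in range. Next I'll compute the transit shift.

Run:
```python
from h import *
psi=12;c,sn=np.cos(np.radians(psi)),np.sin(np.radians(psi))
M=[469+28*c,352+28*sn,146]
P=tcp_for(M,psi,-4); print(P.round(1)); rel(P,tipR(psi,-4),'transit')
```

```text
[712.9 403.8 185.7]
transit shift [-489.4, -5.3, 114.1] turn [0.0114, -0.1829, -0.0141] dist 502.6 ang 10.5
```

```bash
python3 -m crank '[[-5,0,0,0,0,0,1],[-16,0,0,0,0,0,1],[-34,0,0,0,-0.01,0,1],[-60,0,3,0,-0.02,0,1],[-90,0,8,0,-0.03,0,1],[-122,0,14,0,-0.04,0,1],[-155,0,21,0,-0.05,0,1],[-188,0,29,0,-0.065,0,1],[-221,0,38,0,-0.08,0,1],[-254,0,47,0,-0.095,0,1],[-287,0,56,0,-0.11,0,1],[-320,0,66,0,-0.12,0,1]]'
python3 -m crank '[[-32,0,13,0,-0.01,0,1],[-62,0,26,0,-0.02,0,1],[-88,0,37,0,-0.03,0,1],[-110,0,46,0,-0.04,0,1],[-128,0,53,0,-0.05,0,1],[-142,0,59,0,-0.055,0,1],[-152,0,63,0,-0.06,0,1],[-158,0,66,0,-0.063,0,1],[-161,0,67,0,-0.063,0,1],[-162,0,68,0,-0.063,0,1],[-162,0,68,0,-0.063,0,1]]'
python3 - <<'E'
from h import *
s,p,r=T(); print({k:np.round(v,2) for k,v in s.items() if k in('time','joint_pos','tool_pos','tcp_rot','ft_force','wrist_torque','finger_gap')})
im,d=snapshot('wrist'); cv2.imwrite('pics/w8.png',im[:,:,::-1]); np.savez('w8.npz',im=im,d=d,p=p,r=r.as_matrix())
t,d2=snapshot('top'); cv2.imwrite('pics/t8.png',cv2.resize(t[120:300,60:220],None,fx=3.3,fy=3.3,interpolation=cv2.INTER_CUBIC)[:,:,::-1]); np.savez('t8.npz',p=t,d=d2)
sd,_=snapshot('side'); cv2.imwrite('pics/s8.png',cv2.resize(sd[180:384,90:330],None,fx=2.9,fy=2.9,interpolation=cv2.INTER_CUBIC)[:,:,::-1])
E
```

```text
time: 14.78
tool_pos: [668.8, 235.7, 184.9]
tcp_rot: [-94.6, 0.6, -81.6]
ft_force: [-0.3, 0.4, -3.7]
finger_gap: 14.6
time: 16.15
tool_pos: [713.0, 403.0, 181.2]
tcp_rot: [-94.5, 0.8, -78.1]
ft_force: [0.5, 0.3, -3.6]
finger_gap: 14.4
{'time': np.float64(16.15), 'joint_pos': array([25.12, 50.72, 35.59,  1.85, 97.88, 13.35]), 'tool_pos': array([712.98, 402.99, 181.23]), 'tcp_rot': array([-94.5 ,   0.83, -78.08]), 'ft_force': array([ 0.51,  0.3 , -3.61]), 'wrist_torque': array([ 0.1 , -0.4 ,  0.02]), 'finger_gap': np.float64(14.43)}
```

View pics/w8.png

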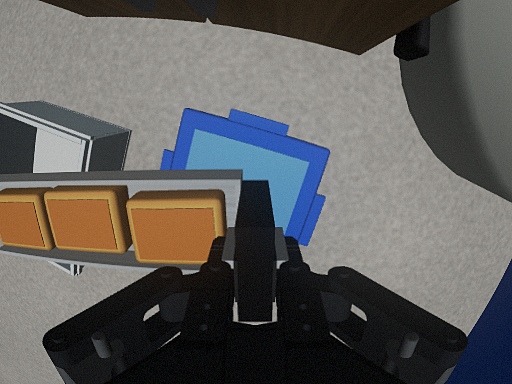

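View pics/t8.png

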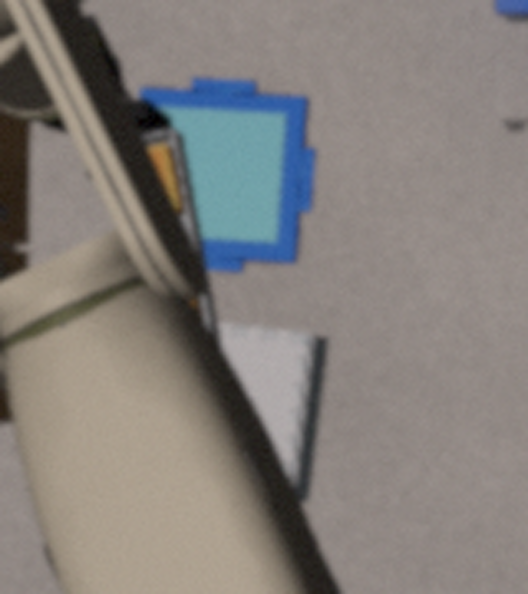

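View pics/s8.png

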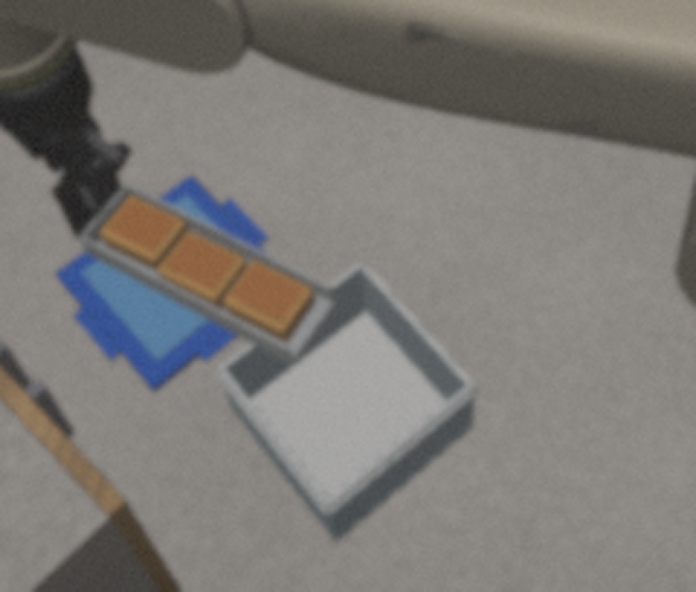

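The side view shows the tray with its three cakes over the far half of the container: mouth at about (315,330) in the zoom, container rim corners near (225,372), (362,268), (472,383) and (335,520). I'll cross-check the container position from this second view and compute the next pose.

Run:
```python
from h import *
C=[]
for x,y in ((225,372),(362,268),(474,382),(333,516)):
    q=onz('side',90+x/2.9,180+y/2.9,90); C.append(q); print(q.round(1))
C=np.array(C); print('centre',C.mean(0).round(1),'sides',[np.linalg.norm(C[i]-C[(i+1)%4]).round(0) for i in range(4)])
s,p,r=T(); ex=r.apply([0,0,1]); ez=-r.apply([0,1,0]); M=p-218*ex-55*ez; print('mouth now',M.round(1),'psi',np.degrees(np.arctan2(ex[1],ex[0])).round(1),'th',np.degrees(np.arcsin(ex[2])).round(1))
# mouth seen in side
for x,y in ((300,352),(330,306)): print('mouth side view at z=150',onz('side',90+x/2.9,180+y/2.9,M[2]).round(1))
```

```text
[543.4 416.5  90. ]
[527.6 275.   90. ]
[387.5 286.9  90. ]
[395.5 438.1  90. ]
centre [463.5 354.1  90. ] sides [np.float64(142.0), np.float64(141.0), np.float64(151.0), np.float64(149.0)]
mouth now [496.  357.7 143.6] psi 12.0 th -4.5
mouth side view at z=150 [489.4 376.7 143.6]
mouth side view at z=150 [500.3 333.8 143.6]
```

The two views put the container centre at about (466,353), within 5 mm of each other, and the mouth at (496,358) is above its far half. I'll compute a row table that tilts about the mouth point.

```bash
cat >> h.py <<'E'
def table(alphas,dz,dx=None):
    # rows: tip about tool x by alpha holding the mouth point, mouth world shift dz (and dx along tray azimuth)
    s,p,r=T(); m=np.array([0,55,-218.]); ex=r.apply([0,0,1]); e=np.array([ex[0],ex[1],0]); e/=np.linalg.norm(e)
    if dx is None: dx=[0]*len(alphas)
    for a,z,x in zip(alphas,dz,dx):
        q=R.from_rotvec([a,0,0]); sh=m-q.apply(m)+r.inv().apply(np.array([0,0,z])+e*x); print(round(a,3),sh.round(1).tolist())
E
python3 - <<'E'
from h import *
table([0.01,0.03,0.06,0.09,0.12,0.15,0.18,0.21,0.235,0.25],[-3,-8,-14,-20,-25,-28,-30,-31,-31,-31])
E
```

```text
0.01 [0.0, 0.8, -0.3]
0.03 [0.1, 1.5, -1.1]
0.06 [0.2, 1.0, -2.6]
0.09 [0.3, 0.6, -4.3]
0.12 [0.4, -0.8, -6.2]
0.15 [0.4, -4.0, -8.5]
0.18 [0.4, -8.2, -11.0]
0.21 [0.4, -13.3, -13.8]
0.235 [0.4, -18.3, -16.4]
0.25 [0.4, -21.3, -17.9]
```

```bash
python3 -m crank '[[0,1,0,0.01,0,0,1],[0,1.5,-1,0.03,0,0,1],[0,1,-2.5,0.06,0,0,1],[0,0.5,-4.5,0.09,0,0,1],[0,-1,-6,0.12,0,0,1],[0,-4,-8.5,0.15,0,0,1],[0,-8,-11,0.18,0,0,1],[0,-13.5,-14,0.21,0,0,1],[0,-18.5,-16.5,0.235,0,0,1],[0,-21.5,-18,0.25,0,0,1],[0,-21.5,-18,0.25,0,0,1]]'
python3 - <<'E'
from h import *
s,p,r=T(); ex=r.apply([0,0,1]); ez=-r.apply([0,1,0]); M=p-218*ex-55*ez; print(s['time'],'mouth now',M.round(1),'th',np.degrees(np.arcsin(ex[2])).round(1),s['ft_force'].round(1))
sd,_=snapshot('side'); cv2.imwrite('pics/s9.png',cv2.resize(sd[180:384,90:330],None,fx=2.9,fy=2.9,interpolation=cv2.INTER_CUBIC)[:,:,::-1])
table([0.025,0.05,0.075,0.1,0.125,0.15,0.175,0.2,0.225,0.25,0.275,0.3],np.linspace(-0.5,-5,12))
print()
table([0.325,0.35,0.375,0.4,0.43,0.46,0.49,0.52,0.55,0.58,0.61,0.64],[-5]*12)
E
```

```text
time: 17.68
tool_pos: [696.9, 399.6, 204.6]
tcp_rot: [-80.1, 0.8, -78.1]
ft_force: [-0.2, 0.3, -3.3]
finger_gap: 14.6
17.675 mouth now [495.7 358.4 113.1] th 9.9 [-0.2  0.3 -3.3]
0.025 [0.0, -4.9, -1.5]
0.05 [0.0, -9.9, -3.2]
0.075 [0.0, -14.9, -5.0]
0.1 [0.0, -19.8, -6.9]
0.125 [0.0, -24.6, -8.9]
0.15 [0.0, -29.5, -11.1]
0.175 [0.0, -34.2, -13.4]
0.2 [0.0, -38.9, -15.8]
0.225 [0.1, -43.5, -18.4]
0.25 [0.1, -48.1, -21.1]
0.275 [0.1, -52.6, -23.9]
0.3 [0.1, -57.0, -26.8]

0.325 [0.1, -61.8, -29.8]
0.35 [0.1, -66.5, -32.9]
0.375 [0.1, -71.1, -36.1]
0.4 [0.1, -75.6, -39.5]
0.43 [0.1, -80.9, -43.6]
0.46 [0.1, -86.1, -47.9]
0.49 [0.1, -91.2, -52.4]
0.52 [0.1, -96.1, -57.0]
0.55 [0.1, -100.9, -61.7]
0.58 [0.1, -105.5, -66.6]
0.61 [0.1, -110.0, -71.7]
0.64 [0.1, -114.4, -76.8]
```

View pics/s9.png

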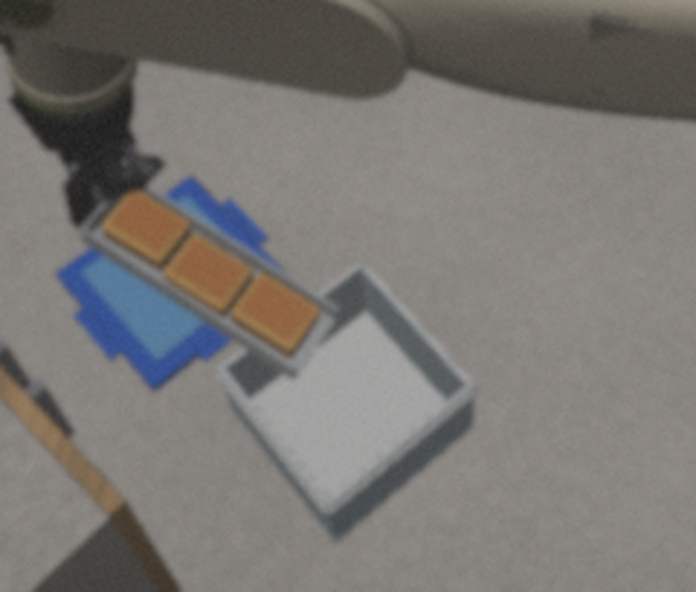

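At 10° the cakes have not slid. The mouth is at about (300,365) in the side zoom, well inside the rim. I'll tilt slowly to about 27° and look.

```bash
python3 -m crank '[[0,-5,-1.5,0.025,0,0,1],[0,-10,-3,0.05,0,0,1],[0,-15,-5,0.075,0,0,1],[0,-20,-7,0.1,0,0,1],[0,-24.5,-9,0.125,0,0,1],[0,-29.5,-11,0.15,0,0,1],[0,-34,-13.5,0.175,0,0,1],[0,-39,-16,0.2,0,0,1],[0,-43.5,-18.5,0.225,0,0,1],[0,-48,-21,0.25,0,0,1],[0,-52.5,-24,0.275,0,0,1],[0,-57,-27,0.3,0,0,1]]'
python3 - <<'E'
from h import *
s,p,r=T(); ex=r.apply([0,0,1]); ez=-r.apply([0,1,0]); M=p-218*ex-55*ez; print(s['time'],'mouth now',M.round(1),'th',np.degrees(np.arcsin(ex[2])).round(1),s['ft_force'].round(1))
sd,_=snapshot('side'); cv2.imwrite('pics/s10.png',cv2.resize(sd[180:384,90:330],None,fx=2.9,fy=2.9,interpolation=cv2.INTER_CUBIC)[:,:,::-1])
table([0.025,0.05,0.075,0.1,0.125,0.15,0.175,0.2,0.225,0.25,0.275,0.3],[0]*12)
E
```

```text
time: 19.23
tool_pos: [661.3, 391.3, 255.8]
tcp_rot: [-62.9, 0.8, -78.1]
ft_force: [0.1, 0.8, -4.3]
finger_gap: 14.7
19.225 mouth now [495.5 358.4 107.5] th 27.1 [ 0.1  0.8 -4.3]
0.025 [0.0, -5.4, -1.4]
0.05 [0.0, -10.8, -3.0]
0.075 [0.0, -16.2, -4.7]
0.1 [0.0, -21.5, -6.6]
0.125 [0.0, -26.7, -8.6]
0.15 [0.0, -32.0, -10.7]
0.175 [0.0, -37.1, -12.9]
0.2 [0.0, -42.2, -15.3]
0.225 [0.0, -47.3, -17.8]
0.25 [0.0, -52.2, -20.4]
0.275 [0.0, -57.1, -23.1]
0.3 [0.0, -62.0, -26.0]
```

View pics/s10.png

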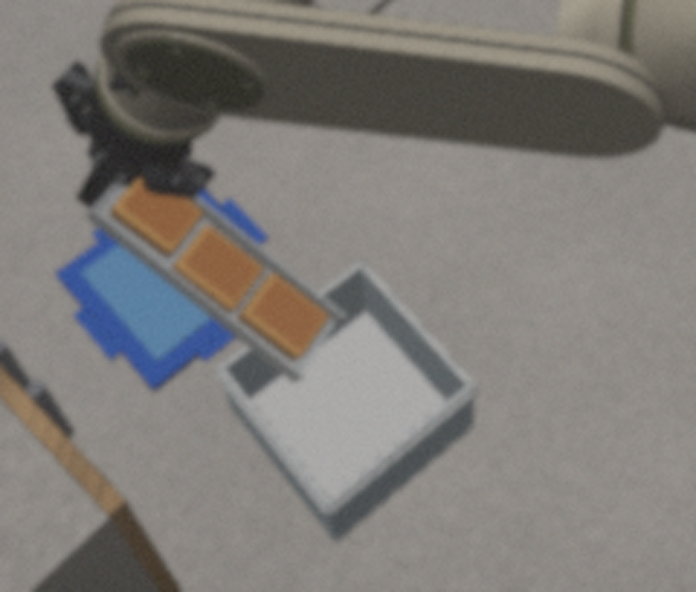

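They still have not slid at 27° (cakes at (155,213), (218,265) and (287,315)). I'll continue to about 40°.

```bash
python3 -m crank '[[0,-4.5,-1,0.02,0,0,1],[0,-8.5,-2.5,0.04,0,0,1],[0,-13,-3.5,0.06,0,0,1],[0,-17,-5,0.08,0,0,1],[0,-21.5,-6.5,0.1,0,0,1],[0,-25.5,-8.5,0.12,0,0,1],[0,-30,-10,0.14,0,0,1],[0,-34,-11.5,0.16,0,0,1],[0,-38,-13.5,0.18,0,0,1],[0,-42,-15.5,0.2,0,0,1],[0,-46,-17.5,0.22,0,0,1],[0,-46,-17.5,0.22,0,0,1]]'
python3 - <<'E'
from h import *
s,p,r=T(); ex=r.apply([0,0,1]); ez=-r.apply([0,1,0]); M=p-218*ex-55*ez; print(s['time'],'mouth now',M.round(1),'th',np.degrees(np.arcsin(ex[2])).round(1),s['ft_force'].round(1))
sd,_=snapshot('side'); cv2.imwrite('pics/s11.png',cv2.resize(sd[180:384,90:330],None,fx=2.9,fy=2.9,interpolation=cv2.INTER_CUBIC)[:,:,::-1])
table([0.02,0.04,0.06,0.08,0.1,0.12,0.14,0.16,0.18,0.2,0.22,0.24],[0]*12)
E
```

```text
time: 20.78
tool_pos: [625.7, 383.4, 288.9]
tcp_rot: [-50.3, 0.8, -78.0]
ft_force: [0.5, 0.0, -2.5]
finger_gap: 14.8
20.775 mouth now [495.2 358.5 107.5] th 39.6 [ 0.5  0.  -2.5]
0.02 [0.0, -4.3, -1.1]
0.04 [0.0, -8.7, -2.4]
0.06 [0.0, -13.0, -3.7]
0.08 [0.0, -17.2, -5.1]
0.1 [0.0, -21.5, -6.6]
0.12 [0.0, -25.7, -8.2]
0.14 [0.0, -29.9, -9.8]
0.16 [0.0, -34.0, -11.5]
0.18 [0.0, -38.1, -13.4]
0.2 [0.0, -42.2, -15.3]
0.22 [0.0, -46.2, -17.3]
0.24 [0.0, -50.2, -19.3]
```

View pics/s11.png

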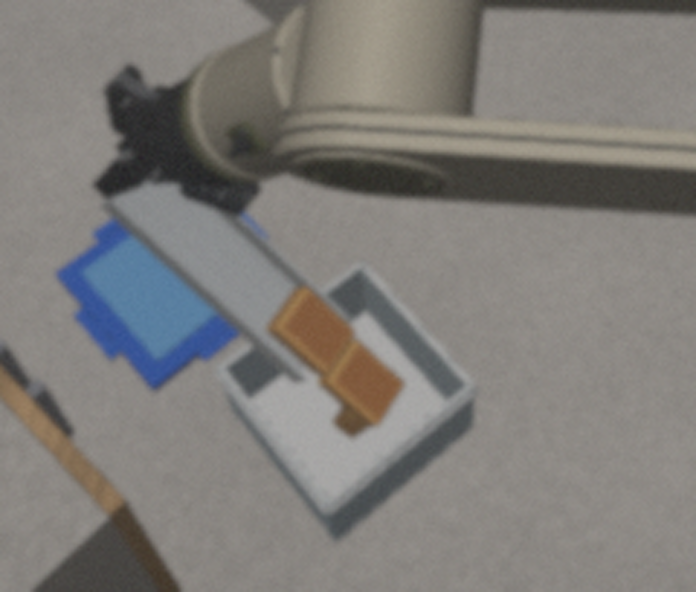

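At 40° they are sliding: one cake is in the container at (350,420), one is leaving at (365,380) and the last is near the mouth at (315,325). I'll hold to let them go, then look.

```bash
python3 -m crank '[[0,0,0,0,0,0,1],[0,0,0,0,0,0,1],[0,0,0,0,0,0,1],[0,0,0,0,0,0,1],[0,0,0,0,0,0,1],[0,0,0,0,0,0,1]]'
python3 - <<'E'
from h import *
s,p,r=T(); print(s['time'],s['ft_force'].round(1))
sd,_=snapshot('side'); cv2.imwrite('pics/s12.png',cv2.resize(sd[180:384,90:330],None,fx=2.9,fy=2.9,interpolation=cv2.INTER_CUBIC)[:,:,::-1])
w,_=snapshot('wrist'); cv2.imwrite('pics/w12.png',w[:,:,::-1])
E
```

```text
time: 21.58
tool_pos: [626.1, 383.3, 288.6]
tcp_rot: [-50.4, 0.8, -78.1]
ft_force: [0.7, 0.2, -2.4]
finger_gap: 14.8
21.575 [ 0.7  0.2 -2.4]
```

View pics/s12.png

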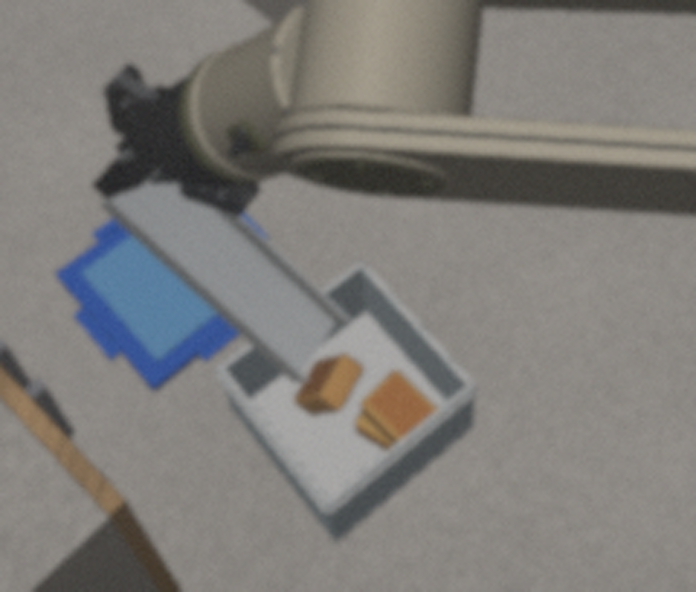

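View pics/w12.png

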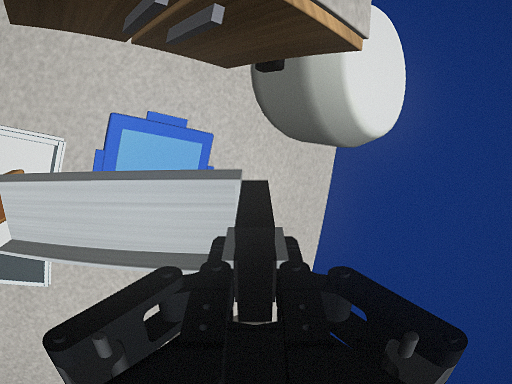

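All three cakes are in the container, one at (330,382) and two overlapping at (395,410). The tray is empty, and the wrist force of 2.4 N matches 220 g. I'll level the tray while rising, then bring it to the free surface.

Run:
```python
from h import *
s,p,r=T(); print('up in tool',r.inv().apply([0,0,1]).round(3))
rel([626,383,320],tipR(12,0),'level')
```

```text
up in tool [-0.015 -0.77   0.637]
level shift [-0.1, -24.3, 19.9] turn [-0.6913, -0.006, -0.0136] dist 31.4 ang 39.6
```

```bash
python3 -m crank '[[0,-10,8,0,0,0,1],[0,-18,15,-0.04,0,0,1],[0,-24,20,-0.12,0,0,1],[0,-24,20,-0.22,0,0,1],[0,-24,20,-0.32,0,0,1],[0,-24,20,-0.42,-0.006,-0.01,1],[0,-24,20,-0.52,-0.006,-0.014,1],[0,-24,20,-0.61,-0.006,-0.014,1],[0,-24,20,-0.67,-0.006,-0.014,1],[0,-24,20,-0.691,-0.006,-0.014,1],[0,-24,20,-0.691,-0.006,-0.014,1]]'
python3 - <<'E'
from h import *
s,p,r=T(); print(s['time'],p.round(1),s['tcp_rot'].round(2),s['joint_pos'].round(1),s['finger_gap'])
rel([610,60,150],tipR(1.5,0),'over place'); 
sd,_=snapshot('side'); cv2.imwrite('pics/s13.png',cv2.resize(sd[180:384,90:330],None,fx=2.9,fy=2.9,interpolation=cv2.INTER_CUBIC)[:,:,::-1])
E
```

```text
time: 23.05
tool_pos: [626.7, 383.0, 320.1]
tcp_rot: [-89.9, -0.0, -78.0]
ft_force: [0.3, -0.4, -2.8]
finger_gap: 14.8
23.05 [626.7 383.  320.1] [-8.991e+01 -1.000e-02 -7.801e+01] [27.5 28.5 52.8 -0.  98.7 15.5] 14.823478052285886
over place shift [312.5, 170.0, -83.7] turn [-0.0016, 0.1831, 0.0] dist 365.4 ang 10.5
```

View pics/s13.png

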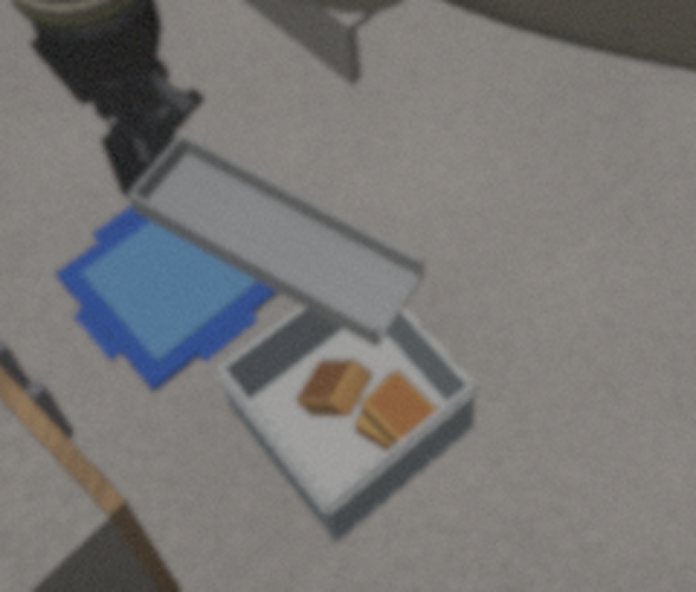

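The container is unmoved, with the same rim corners at (225,372) and (472,383), and the cakes lie inside it. The tray is level and empty. Now I'll carry it to the free area.

```bash
python3 -m crank '[[15,0,-4,0,0.01,0,1],[45,0,-12,0,0.03,0,1],[80,0,-21,0,0.05,0,1],[118,8,-32,0,0.07,0,1],[155,28,-41,0,0.09,0,1],[190,53,-51,0,0.11,0,1],[225,80,-60,0,0.13,0,1],[255,105,-68,0,0.15,0,1],[280,130,-75,0,0.165,0,1],[298,150,-80,0,0.177,0,1],[308,163,-83,0,0.183,0,1],[312,170,-84,0,0.183,0,1]]'
python3 -m crank '[[0,0,0,0,0,0,1],[0,0,0,0,0,0,1]]'
python3 - <<'E'
from h import *
s,p,r=T(); print(s['time'],p.round(1),s['tcp_rot'].round(2),s['ft_force'].round(1))
rel([610,60,58.5],tipR(1.5,0),'down')
w,_=snapshot('wrist'); cv2.imwrite('pics/w14.png',w[:,:,::-1])
sd,_=snapshot('side'); cv2.imwrite('pics/s14.png',cv2.resize(sd[110:330,120:380],None,fx=2.7,fy=2.7,interpolation=cv2.INTER_CUBIC)[:,:,::-1])
E
```

```text
time: 24.6
tool_pos: [608.8, 59.9, 149.5]
tcp_rot: [-90.0, -0.0, -88.5]
ft_force: [0.8, 0.3, -2.4]
finger_gap: 14.6
time: 24.85
tool_pos: [609.6, 61.0, 150.9]
tcp_rot: [-89.9, -0.0, -88.4]
ft_force: [0.3, 1.1, -2.6]
finger_gap: 14.8
24.85 [609.6  61.  150.9] [-89.89  -0.   -88.44] [ 0.3  1.1 -2.6]
down shift [1.0, 92.4, 0.2] turn [-0.0019, 0.001, 0.0001] dist 92.4 ang 0.1
```

View pics/s14.png

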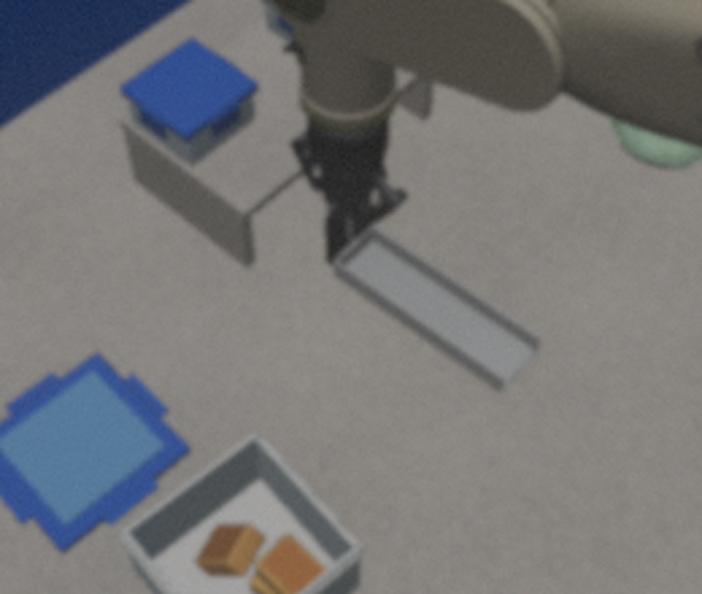

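View pics/w14.png

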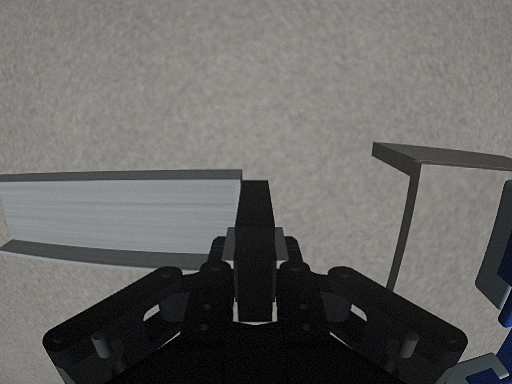

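The side view shows the empty tray level over bare surface, clear of the shelf and container. I'll lower it, with the last millimetres slow.

```bash
python3 -m crank '[[1,12,0,0,0,0,1],[1,32,0,0,0,0,1],[1,52,0,0,0,0,1],[1,69,0,0,0,0,1],[1,79,0,0,0,0,1],[1,85,0,0,0,0,1],[1,88,0,0,0,0,1],[1,89,0,0,0,0,1],[1,90,0,0,0,0,1],[1,91,0,0,0,0,1],[1,91.5,0,0,0,0,1],[1,91.5,0,0,0,0,1]]'
python3 - <<'E'
from h import *
s,p,r=T(); print(s['time'],p.round(2),s['tcp_rot'].round(2),s['ft_force'].round(2),s['wrist_torque'].round(2))
sd,_=snapshot('side'); cv2.imwrite('pics/s15.png',cv2.resize(sd[150:290,210:350],None,fx=4,fy=4,interpolation=cv2.INTER_CUBIC)[:,:,::-1])
s,p,r=T(); print(p.round(2),s['ft_force'].round(2))
E
```

```text
time: 26.45
tool_pos: [609.2, 59.2, 58.6]
tcp_rot: [-90.0, -0.0, -88.5]
ft_force: [0.5, 0.4, -1.5]
finger_gap: 14.7
26.45 [609.2   59.19  58.63] [-8.996e+01 -2.000e-02 -8.849e+01] [ 0.48  0.44 -1.49] [-0.03 -0.08  0.05]
[609.19  59.21  58.59] [ 0.95  0.07 -1.13]
```

View pics/s15.png

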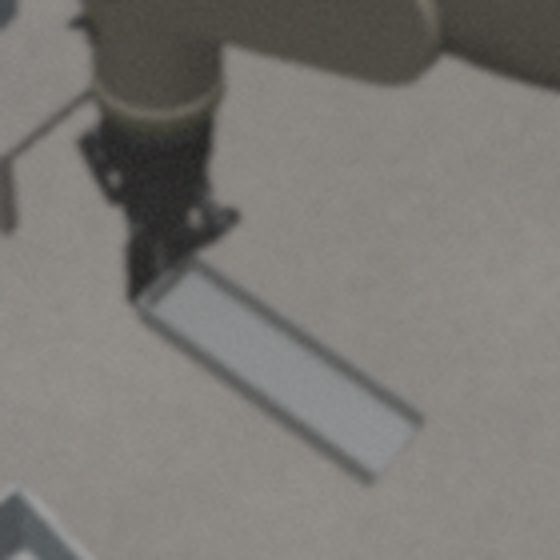

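The wrist load has dropped from 2.4 to about 1.2 N, so the tray is touching. I'll settle it another millimetre, then open and watch the force.

```bash
python3 -m crank '[[0,0.5,0,0,0,0,1],[0,1,0,0,0,0,1],[0,1,0,0,0,0,1]]'
python3 -m crank '[[0,0,0,0,0,0,0.9],[0,0,0,0,0,0,0.8],[0,0,0,0,0,0,0.6],[0,0,0,0,0,0,0.4],[0,0,0,0,0,0,0.2],[0,0,0,0,0,0,0],[0,0,0,0,0,0,0],[0,0,0,0,0,0,0]]'
python3 - <<'E'
from h import *
s,p,r=T(); print(s['time'],p.round(2),s['finger_gap'],s['ft_force'].round(2))
w,_=snapshot('wrist'); cv2.imwrite('pics/w16.png',w[:,:,::-1])
E
```

```text
time: 26.88
tool_pos: [609.3, 59.2, 58.5]
tcp_rot: [-89.9, -0.0, -88.5]
ft_force: [-3.7, 0.6, 8.0]
finger_gap: 14.7
time: 27.88
tool_pos: [609.0, 59.2, 57.4]
tcp_rot: [-90.0, -0.0, -88.5]
ft_force: [-0.3, 0.5, -0.3]
finger_gap: 85.3
27.875 [609.02  59.18  57.4 ] 85.25523511795991 [-0.26  0.52 -0.26]
```

View pics/w16.png

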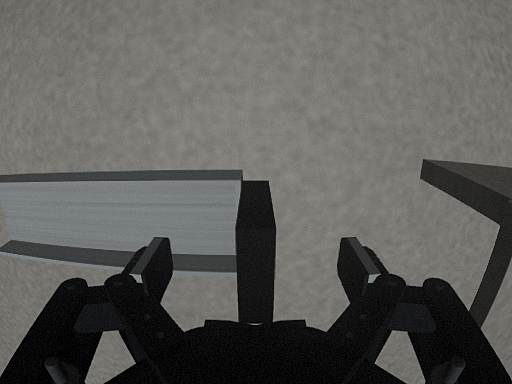

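The pads stand open on both sides of the grip at columns ≈163 and ≈347 (gap 85 mm, force ≈0), and the tray is resting on the surface. I'll go straight up and check the whole scene.

```bash
python3 -m crank '[[0,-10,0,0,0,0,0],[0,-30,0,0,0,0,0],[0,-60,0,0,0,0,0],[0,-95,0,0,0,0,0],[0,-130,0,0,0,0,0],[0,-165,0,0,0,0,0],[0,-195,0,0,0,0,0],[0,-215,0,0,0,0,0],[0,-220,0,0,0,0,0]]'
python3 -m crank '[[20,0,-20,0,0,0,0],[60,0,-50,0,0,0,0],[110,0,-85,0,0,0,0],[160,-10,-120,0,0,0,0],[210,-20,-150,0,0,0,0],[250,-20,-165,0,0,0,0],[280,-20,-170,0,0,0,0],[290,-20,-170,0,0,0,0],[290,-20,-170,0,0,0,0],[290,-20,-170,0,0,0,0]]'
python3 - <<'E'
from h import *
s,p,r=T(); print(s['time'],p.round(1),s['ft_force'].round(1),s['qd'].round(1))
sd,dd=snapshot('side'); cv2.imwrite('pics/s17.png',cv2.resize(sd,None,fx=1.5,fy=1.5)[:,:,::-1])
t,td=snapshot('top'); cv2.imwrite('pics/t17.png',cv2.resize(t,None,fx=1.5,fy=1.5)[:,:,::-1]); np.savez('e17.npz',s=sd,sd=dd,t=t,td=td)
E
```

```text
time: 29.05
tool_pos: [609.7, 59.3, 279.9]
tcp_rot: [-89.8, -0.0, -88.5]
ft_force: [-0.5, 0.9, 0.1]
finger_gap: 85.5
time: 30.3
tool_pos: [446.9, -234.1, 297.0]
tcp_rot: [-90.0, 0.0, -88.4]
ft_force: [0.2, 0.3, 0.4]
finger_gap: 85.5
30.3 [ 446.9 -234.1  297. ] [0.2 0.3 0.4] [ 0.3 -0.3 -0.2 -0.1 -0.1 -0.1]
```

View pics/s17.png

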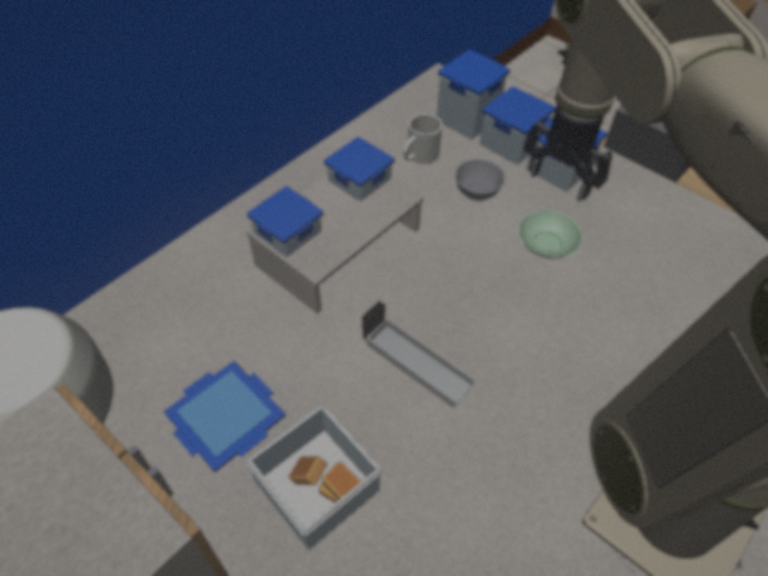

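View pics/t17.png

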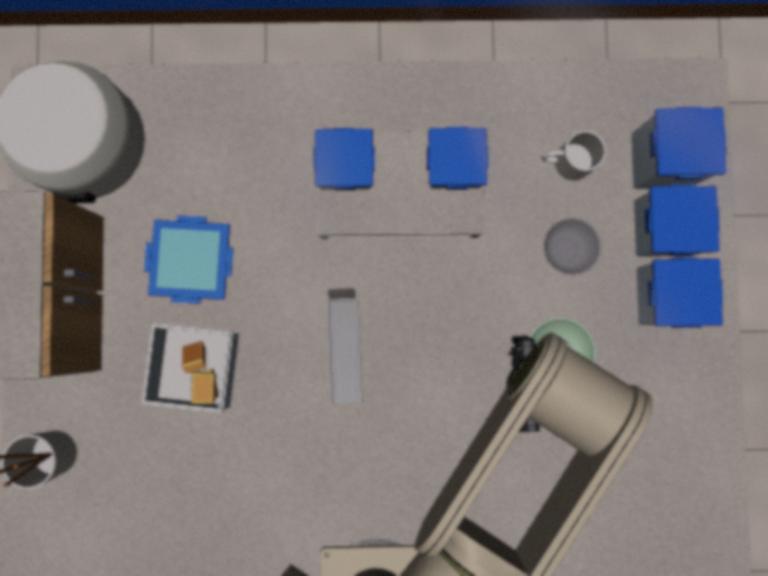

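Both views show the empty tray at rest in front of the shelf with its grip upright, and the cakes inside the container. I'll compare the container, lid, bowl and dish with the first picture, and count the cakes in a zoom.

Run:
```python
from h import *
e=np.load('e17.npz'); t0=np.load('top0_p.npy'); s0=np.load('side0_p.npy'); t1=e['t']; s1=e['s']
def shift(a,b,x0,x1,y0,y1):
    A=cv2.cvtColor(a,cv2.COLOR_RGB2GRAY)[y0:y1,x0:x1].astype(np.float32);B=cv2.cvtColor(b,cv2.COLOR_RGB2GRAY)[y0:y1,x0:x1].astype(np.float32)
    (dx,dy),r=cv2.phaseCorrelate(A,B,cv2.createHanningWindow(A.shape[::-1],cv2.CV_32F)); return round(dx,2),round(dy,2),round(r,2)
print('top cont',shift(t0,t1,85,170,205,285),'lid',shift(t0,t1,88,165,135,210),'bowl',shift(t0,t1,355,410,138,190))
print('side cont',shift(s0,s1,155,265,265,370),'lid',shift(s0,s1,100,200,235,315),'bowl',shift(s0,s1,298,345,100,138),'dish',shift(s0,s1,335,395,135,178))
X=dep('top',e['td'])
print('tray floor z',np.round(np.median(X[205:262,223:236,2],1)[::8],1),'walls/grip top',np.round(X[193:198,222:236:4,2]).tolist())
z=cv2.resize(s1[265:370,150:270],None,fx=6,fy=5.6,interpolation=cv2.INTER_CUBIC); cv2.imwrite('pics/s18.png',z[:,:,::-1])
```

```text
top cont (0.17, 0.04, 0.46) lid (-0.06, 0.57, 1.05) bowl (-0.08, -0.11, 1.11)
side cont (-0.09, -0.03, 0.59) lid (-0.03, -0.05, 1.25) bowl (0.12, 0.01, 1.15) dish (-0.13, 0.45, 1.1)
tray floor z [5.8 4.3 6.2 4.9 4.  4.2 3.4 3.7] walls/grip top [[72.0, 78.0, 75.0, 78.0], [74.0, 72.0, 76.0, 73.0], [73.0, 79.0, 73.0, 77.0], [76.0, 70.0, 76.0, 74.0], [75.0, 70.0, 78.0, 77.0]]
```

View pics/s18.png

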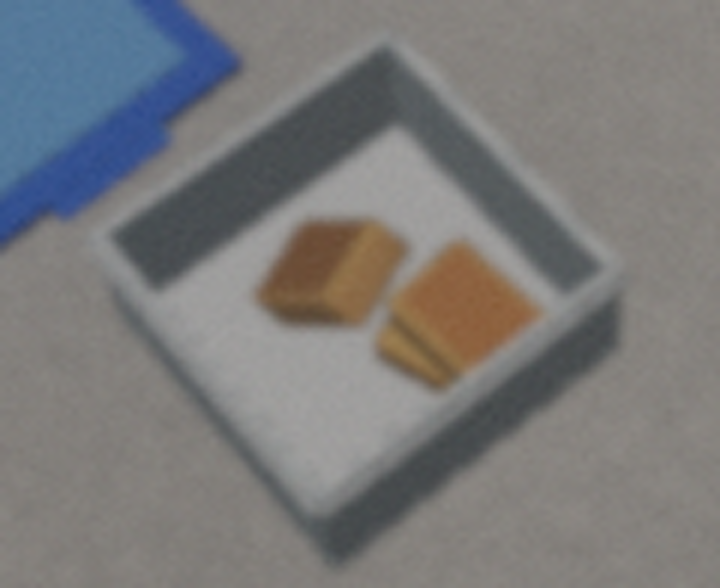

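The zoom shows three cakes in the container: one at (330,270), and one lying on another at (460,310). The container, lid, bowl and dish moved less than about 0.6 px, and the tray lies flat (floor z≈3–6, grip top ≈75). Handing in.

Run:
```python
from h import *
s=sense(); print(s['time'],s['ft_force'].round(1)); print(hand_in())
```

```text
30.4 [-0.2  0.2  0. ]
the job is handed in; nothing more can be done
None
```

The job is done and handed in at 30.4 s, and no check failed. I gripped the tray across its side walls at the open end and pulled it about 169 mm, which put the black grip about 100 mm clear of the shelf, then let go. I then took it by the grip and carried it mouth slightly up to the container. It was tipped slowly, and at about 40° all three cakes slid in. The empty tray went back down flat in front of the shelf, and the arm moved away.

Last checks:
- **Cakes:** all three are in the container, one on its own and one lying on another. The gripper did not come near them in any picture.
- **Container and bystanders:** the container, lid, bowl and dish shifted less than about 0.6 px from the first pictures. That is about 2 mm at most, and the container itself was within 0.2 px.
- **Tray:** it reads level, with its floor at about 3–6 mm and grip top at about 75 mm. The gripper is open with no force on it.
- **Disagreements:** the top and side views put the container centre about 5 mm apart. The top and wrist views put the tray about 2.6 mm apart before the first grasp. Both were within the margins I used.

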